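# Put the balance weights away with self-closing tweezers

### The job

Put the knobbed balance weights that stand on the bench away in the weight cabinet. Pull its tray right out to the stop, then, never touching a weight with the fingers, use the self-closing tweezers (squeeze to open, let go to grip the neck) to set each weight upright and exactly on the disc of its own colour, its edge matching the disc's. Once all are in place, push the tray fully home with the weights still exactly on their discs; finish with the tweezers lying flat on their black rest as they lay before, and leave the bottles alone.

Things in the scene. Friction and masses are not known exactly. Their poses are not given: they have to be found in the camera images.
- weight_cabinet: Fixed low weight cabinet, 140 mm deep (x) x 260 wide (y) x 74 high, grey base and back, clear hood, open front facing its own -x (toward the robot). Origin on its underside, mid-width; hood from x=-50 to +90. x into the cabinet, z up.
- tray (a joint): Sliding white tray of the cabinet, m: 0 = fully home, 0.125 = pulled out to its stop (moves along the cabinet's -x). It stays where left; about 1.5 N friction. The tray board's top is 14 mm above the bench and reaches 45 mm out in front of the hood when home.
- tray_knob (a point): Point on the axis of the tray's upright steel pull knob, 14 mm diameter, which stands on the tray's front ledge from z=14 to z=44 mm above the bench; the point is at z=32 mm. When home it is 25 mm in front of the hood. Moves with the tray.
- disc_red (a point): Centre of the top of the red disc (30 mm diameter, inlaid flush in the tray, 14 mm above the bench); place of the red weight. Tray home: 40 mm inside the hood; at the stop: 85 mm in front of it. Axes as the cabinet's. Discs in a row, 40 mm apart, from the left red, blue, yellow, green; the knob is 40 mm right of green and 65 mm nearer the front.
- disc_blue (a point): Centre of the top of the blue disc (30 mm diameter, inlaid flush in the tray, 14 mm above the bench); place of the blue weight. Tray home: 40 mm inside the hood; at the stop: 85 mm in front of it. Axes as the cabinet's. Discs in a row, 40 mm apart, from the left red, blue, yellow, green; the knob is 40 mm right of green and 65 mm nearer the front.
- disc_yellow (a point): Centre of the top of the yellow disc (30 mm diameter, inlaid flush in the tray, 14 mm above the bench); place of the yellow weight. Tray home: 40 mm inside the hood; at the stop: 85 mm in front of it. Axes as the cabinet's. Discs in a row, 40 mm apart, from the left red, blue, yellow, green; the knob is 40 mm right of green and 65 mm nearer the front.
- disc_green (a point): Centre of the top of the green disc (30 mm diameter, inlaid flush in the tray, 14 mm above the bench); place of the green weight. Tray home: 40 mm inside the hood; at the stop: 85 mm in front of it. Axes as the cabinet's. Discs in a row, 40 mm apart, from the left red, blue, yellow, green; the knob is 40 mm right of green and 65 mm nearer the front.
- weight_red: Loose steel knobbed weight, about 60 g, may be absent: base 30 mm diameter x 20 high with a red band, neck 8 mm diameter from z=20 to 34, red knob 14 mm diameter from z=34 to 42. Origin: centre of the underside, z up. Not to be touched with the fingers, only with the tweezers round the neck.
- weight_blue: Loose steel knobbed weight, about 60 g, may be absent: base 30 mm diameter x 20 high with a blue band, neck 8 mm diameter from z=20 to 34, blue knob 14 mm diameter from z=34 to 42. Origin: centre of the underside, z up. Not to be touched with the fingers, only with the tweezers round the neck.
- weight_yellow: Loose steel knobbed weight, about 60 g, may be absent: base 30 mm diameter x 20 high with a yellow band, neck 8 mm diameter from z=20 to 34, yellow knob 14 mm diameter from z=34 to 42. Origin: centre of the underside, z up. Not to be touched with the fingers, only with the tweezers round the neck.
- weight_green: Loose steel knobbed weight, about 60 g, may be absent: base 30 mm diameter x 20 high with a green band, neck 8 mm diameter from z=20 to 34, green knob 14 mm diameter from z=34 to 42. Origin: centre of the underside, z up. Not to be touched with the fingers, only with the tweezers round the neck.
- tweezers: Loose self-closing cross-lock steel tweezers, 54 g, lying flat: 129 mm long along its x (tail x=-69, jaw tips x=+60), 16 high. Origin on the underside, midway between the two orange finger pads. Squeezing the pads opens the jaws; letting go closes them by spring. Jaws: x=+40 to +60, z=6 to 12. A steel strip (z=0 to 2, 8 mm wide) runs underneath to x=+28.
- tweezers_pads (a point): Grip point, midway between the pads (tweezers x=0, y=0, z=9 mm). Pads: 26 mm long in x, z=2 to 16; squeeze along y. Width over them: 26 mm relaxed, 22 with the jaws closed on a neck, 15 with about 20 mm jaw gap, 8 fully open. 12 N begins to open the jaws, 18 N opens them fully; a hold of 4 to 9 N carries the tweezers while the jaws keep gripping.
- tweezers_tip (a point): Point between the jaws where a neck should lie, on the tweezers at x=+52, y=0, z=9 mm. Same axes as the tweezers.
- jaw_left (a joint): Opening angle of one jaw, rad (the other mirrors it): 0 = jaws touching, about 0.035 = closed on an 8 mm neck, 0.15 = fully open (about 34 mm gap).
- tweezers_rest: Fixed black rest for the tweezers, base plate 110 x 60 x 4 mm with two flat-topped cross bars (60 mm long in y, tops at z=26 mm) at x=-56 (12 wide) and x=+22.5 (9 wide). Origin on its underside; the tweezers lie flat on the bars, the tweezers' origin 26 mm above the rest's and their x axes alike, the pads over the gap between the bars.
- blue_cap_bottle: Bystander: loose bottle with blue cap, 51 mm diameter x 96 high. Leave alone.
- media_bottle: Bystander: loose glass bottle with orange cap, 66 mm diameter x 113 high. Leave alone.

How it is judged:
On the way, in this order (a step that is already met when the one before it is completed fails the run):
1. the tray is pulled out to its stop (within 5 mm) (value of joint tray above 0.12 m), for 0.2 s.
2. a weight hangs in the closing jaws of the tweezers, clear of the bench (((contact force between tweezers and weight_red above 1 N and height (world z) of weight_red above 0.008 m and distance between weight_red and tweezers_tip below 0.045 m) or (contact force between tweezers and weight_blue above 1 N and height (world z) of weight_blue above 0.008 m and distance between weight_blue and tweezers_tip below 0.045 m) or (contact force between tweezers and weight_yellow above 1 N and height (world z) of weight_yellow above 0.008 m and distance between weight_yellow and tweezers_tip below 0.045 m) or (contact force between tweezers and weight_green above 1 N and height (world z) of weight_green above 0.008 m and distance between weight_green and tweezers_tip below 0.045 m))), for 0.2 s.
3. every weight stands on its own disc, let go by the tweezers, with the tray still out (horizontal distance between weight_red and disc_red below 0.004 m and z of weight_red in the frame of disc_red below 0.003 m and angle between each of weight_red, weight_blue, weight_yellow, weight_green's own z axis and vertical below 0.1 rad and contact force between tweezers and weight_red below 0.05 N and linear speed of each of weight_red, weight_blue, weight_yellow, weight_green below 0.02 m/s and horizontal distance between weight_blue and disc_blue below 0.004 m and z of weight_blue in the frame of disc_blue below 0.003 m and contact force between tweezers and weight_blue below 0.05 N and horizontal distance between weight_yellow and disc_yellow below 0.004 m and z of weight_yellow in the frame of disc_yellow below 0.003 m and contact force between tweezers and weight_yellow below 0.05 N and horizontal distance between weight_green and disc_green below 0.004 m and z of weight_green in the frame of disc_green below 0.003 m and contact force between tweezers and weight_green below 0.05 N and value of joint tray above 0.11 m), for 0.3 s.
At the end, for the whole second after the job is handed in: Every weight present stands upright at rest on the disc of its colour, centred within 4 mm; the tray is home within 4 mm; the tweezers lie flat and still on their rest, pointing the way the rest does (within 20 mm and 0.35 rad) and touch no weight (horizontal distance between weight_red and disc_red below 0.004 m and z of weight_red in the frame of disc_red below 0.003 m and angle between each of weight_red, weight_blue, weight_yellow, weight_green's own z axis and vertical below 0.1 rad and contact force between tweezers and weight_red below 0.05 N and linear speed of each of weight_red, weight_blue, weight_yellow, weight_green, tweezers below 0.02 m/s and horizontal distance between weight_blue and disc_blue below 0.004 m and z of weight_blue in the frame of disc_blue below 0.003 m and contact force between tweezers and weight_blue below 0.05 N and horizontal distance between weight_yellow and disc_yellow below 0.004 m and z of weight_yellow in the frame of disc_yellow below 0.003 m and contact force between tweezers and weight_yellow below 0.05 N and horizontal distance between weight_green and disc_green below 0.004 m and z of weight_green in the frame of disc_green below 0.003 m and contact force between tweezers and weight_green below 0.05 N and horizontal distance between tweezers and tweezers_rest below 0.02 m and z of tweezers in the frame of tweezers_rest between 0.022 and 0.031 m and angle between tweezers's own z axis and vertical below 0.12 rad and angle between the x axis of tweezers and the x axis of tweezers_rest, either way round below 0.35 rad and value of joint tray below 0.004 m and velocity of joint tray below 0.01 m/s).
It fails at once if a weight is touched with the fingers or the gripper (contact force between any of the fingers, the arm and weight_red above 0.3 N or contact force between any of the fingers, the arm and weight_blue above 0.3 N or contact force between any of the fingers, the arm and weight_yellow above 0.3 N or contact force between any of the fingers, the arm and weight_green above 0.3 N).
It fails at once if a bystander bottle is moved more than 30 mm or tipped (distance of any of blue_cap_bottle, media_bottle from where it was at the start of the episode above 0.03 m or angle between any of blue_cap_bottle, media_bottle's own z axis and vertical above 0.4 rad).
Of weight_red, weight_blue, weight_yellow, weight_green only 3 to 4 are there at a start; the rules pass over those that are not, and their reading is None.
At some moment in a run one of weight_red, weight_blue, weight_yellow, weight_green may be knocked a few centimetres aside while the robot is not near it.
It also fails if it takes over 210 s, if anything falls off the work surface, if the arm or the gripper's body presses on something with over 40 N, if the wrist force passes 120 N, or if a joint passes its speed limit or range.

### The arm

A 7-joint arm with a two-finger parallel gripper is mounted at the origin on a cart in front of the work surface, level with it; the furniture and walls round the work are solid. World frame = base frame: x ahead of the robot, y to its left, z up, the work surface at z = 0. Lengths are in m, angles in rad, forces in N, time in s.
With the tool pointing down it reaches from about 0.4 to 0.85 m from the base axis. Payload 10.4 kg.
Tool frame: the origin (TCP) lies between the finger pads; the fingertips stand 22 mm ahead of it and the grasp point (between the pads) lies 3 mm ahead of it (r.nose_length is the distance from the TCP to the fingertips, in m); z points along the fingers, y is the line along which they close (so a half turn about z gives the same grasp; the last joint's range is limited). The gripper opens to 87 mm and grips with 3 to 60 N. Pads are 19 mm wide; open, the fingers measure 117 mm over their backs; the gripper's body (75 mm by 190 mm) begins 51 mm behind the grasp point.
Start: joints at [-0.023, 0.332, -0.065, 1.46, 0.022, 1.35, -0.088], TCP at [0.625, 0, 0.245] pointing down, gripper open.
Joint ranges: [-2.6, 2.6], [-0.5, 2.12], [-1.47, 1.34], [0.16, 2.42], [-1.27, 4.41], [0.06, 2.06], [-2.6, 2.6]. Speed limits (rad/s): [2.22, 2.22, 2.79, 2.79, 3.14, 3.14, 3.14].

### API

Orientations are given as a unit quaternion [x, y, z, w].
In Python, from bench import readout, cams, r gives the robot as it stands. The module is installed in compiled form; this text tells all that it offers.
- The arm moves only by the tool step_arm, never from a script. Its argument "deltas" is a list that holds one entry, the list of rows, each a list of 7 numbers: the turn, a rotation vector about the tool's x, y, z in rad, then the shift along the tool's x, y, z in m, then the opening in per cent of the stroke, from 0 (shut) to 100 (fully open). A call has 1 to 20 rows; each row is the pose to reach, as a shift and turn from the pose commanded when the call began, along the tool's axes at that moment; what a row does not reach only later rows make up. A row lasts 1/8 s, in which the tool goes at most 62.5 mm and 10.7 degrees, less where a joint would pass 70% of its speed; a pose out of reach is approached as far as the arm can. A call with a gripper value outside its range is refused whole. The fingers move at their own pace and stop on an object; "squeeze" is the grip in N (left out, the last holds). Time passes only in rows, so rows that repeat a pose let the fingers close. It gives the time, the measured TCP pose, the force, the opening and the grip force at its end, in the units of the state.
- readout.read_state(): the state, without advancing time (a new reading comes with each control period).
- cams.camera(name): name is "scene" or "side" or "wrist"; returns a dict with "img" (400x640x3 uint8, red, green, blue), "fx", "fy", "cx", "cy" (pixels), "origin" and "rotation" of the camera in the world; the wrist camera has in their place "T_tool_cam" (4x4, takes a point from camera to tool coordinates, whose origin is the TCP and whose axes are the flange's). Camera axes: x right, y up, looking along -z (the intrinsics and any distortion apply to the point x, -y, -z); pixel columns grow to the right and rows downward; lengths in m; the calibration is good to about 2 mm. A picture is of the moment at which its call begins: read the wrist's pose just before it. There is no depth.
- r.close_job(): hands the job in; it is judged then, once.
The state is a dict: "time": time; "joint_positions": joint angles; "joint_vel": joint speeds; "joint_torque": joint torques, N m; "ee_pos": TCP position; "eef_rot": TCP orientation; "ft_force": force on the tool from outside, world axes, zero at the start; "torque": the same for the moment, N m; "width": finger opening in m; "grip_force": force on a finger pad.
Only numpy, scipy, OpenCV 4.12 (cv2) and the standard library are available. Lean on these libraries where they do the work, as an engineer would, in place of code of your own. Each camera call takes 0.05 s, during which the arm holds its last target. There are 200 camera calls.

## Working session

There is one attempt and no reset: what is moved stays moved. The work goes in short steps, Python scripts to look and compute and a tool call to move; the robot and the scene stay as the last step left them, time stands still between calls to the robot, and variables do not carry over. Pictures are saved under pics/ and viewed, at most 14 in all, crops included, and the job is handed in when it is done.

Besides the shell and the picture viewer there is one more tool, called by a JSON object that holds its "name" and its "arguments". step_arm: Moves the arm, as the interface text tells. Its arguments: {"type":"object","properties":{"deltas":{"type":"array"},"squeeze":{"type":"number"}},"required":["deltas"]}

```bash
mkdir -p pics; cat > h.py <<'E'
import numpy as np, cv2
from scipy.spatial.transform import Rotation as R
from bench import readout, cams, r
def snap(name,fn,scale=1,crop=None):
    s=readout.read_state(); c=cams.camera(name); im=c['img'][:,:,::-1]
    if crop: x0,y0,x1,y1=crop; im=im[y0:y1,x0:x1]
    if scale!=1: im=cv2.resize(im,None,fx=scale,fy=scale,interpolation=cv2.INTER_CUBIC)
    cv2.imwrite('pics/'+fn,im)
    if 'T_tool_cam' in c:
        T=np.eye(4);T[:3,:3]=R.from_quat(s['eef_rot']).as_matrix();T[:3,3]=s['ee_pos']
        T=T@np.array(c['T_tool_cam']); c['origin']=T[:3,3]; c['rotation']=T[:3,:3]
    np.savez('pics/'+fn+'.npz',img=c['img'],K=[c['fx'],c['fy'],c['cx'],c['cy']],o=np.array(c['origin']),R=np.array(c['rotation']).reshape(3,3) if np.size(c['rotation'])==9 else R.from_quat(c['rotation']).as_matrix())
    return c,s
def pt(fn,u,v,z):
    d=np.load('pics/'+fn+'.npz');fx,fy,cx,cy=d['K']
    w=d['R']@np.array([(u-cx)/fx,-(v-cy)/fy,-1.]); o=d['o']
    return o+w*(z-o[2])/w[2]
def px(fn,p):
    d=np.load('pics/'+fn+'.npz');fx,fy,cx,cy=d['K']
    q=d['R'].T@(np.array(p)-d['o']); return np.array([cx+fx*q[0]/-q[2],cy-fy*q[1]/-q[2]])
def tool(p):  # world point -> shift in tool axes
    s=readout.read_state(); return R.from_quat(s['eef_rot']).inv().apply(np.array(p)-s['ee_pos'])
E
python3 - <<'E'
from h import *
for n in ['scene','side','wrist']:
    c,s=snap(n,n+'0.png')
    print(n,{k:v for k,v in c.items() if k!='img'})
print(s)
a=[cv2.imread(f'pics/{n}0.png') for n in ['scene','wrist']]
E
```

```text
scene {'fx': 409.59203842355817, 'fy': 409.59203842355817, 'cx': 318.6518226978315, 'cy': 198.1106189337199, 'origin': array([0.19837092, 0.91741154, 0.6154048 ]), 'rotation': array([-0.10270139,  0.49489125,  0.843511  , -0.18172578])}
side {'fx': 437.60875882711474, 'fy': 437.60875882711474, 'cx': 317.41356265905205, 'cy': 200.36718235272733, 'origin': array([ 0.15976144, -0.78908293,  0.71158586]), 'rotation': array([ 0.44041035, -0.11624093, -0.23510745,  0.85863337])}
wrist {'fx': 279.84510632814766, 'fy': 279.84510632814766, 'cx': 311.8480718152823, 'cy': 195.31462257768257, 'T_tool_cam': array([[ 1.23848743e-03,  9.66863201e-01,  2.55292021e-01,
         6.83249578e-02],
       [ 9.99998763e-01, -1.44486980e-03,  6.20879353e-04,
        -8.85848126e-04],
       [ 9.69169130e-04,  2.55290936e-01, -9.66863795e-01,
        -1.40362789e-01],
       [ 0.00000000e+00,  0.00000000e+00,  0.00000000e+00,
         1.00000000e+00]]), 'origin': array([0.62398286, 0.0683283 , 0.38420779]), 'rotation': array([[ 0.99999675, -0.00179015,  0.00181491],
       [ 0.00126739,  0.96684941,  0.2553441 ],
       [-0.00221185, -0.25534097,  0.96684854]])}
{'time': 0.1, 'joint_positions': array([-0.02259541,  0.33281159, -0.06469944,  1.46082377,  0.02159885,
        1.34989639, -0.08848415]), 'joint_vel': array([ 0.00120996, -0.00118729,  0.00065991, -0.00318877, -0.00129994,
       -0.00042058, -0.00074337]), 'joint_torque': array([ 3.16136166e-04, -6.24538064e+01,  2.38312193e-02, -3.90717781e+01,
       -6.15657773e-02,  3.65302863e-02,  4.60620026e-05]), 'ee_pos': array([ 6.24696271e-01, -4.19504497e-06,  2.43847682e-01]), 'eef_rot': array([ 7.07096396e-01,  7.07116893e-01, -4.58361450e-04, -4.20298918e-04]), 'ft_force': array([ 0.21709415,  0.21147634, -0.10516614]), 'torque': array([-0.02640851,  0.01492016, -0.00508503]), 'grip_force': 0.0, 'width': 0.08699909310568177}
```

View pics/scene0.png

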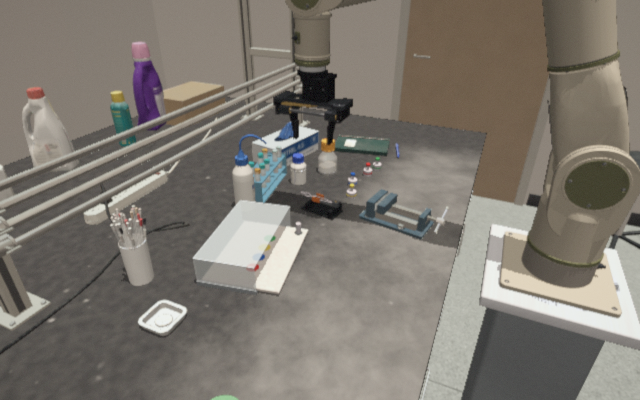

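View pics/side0.png

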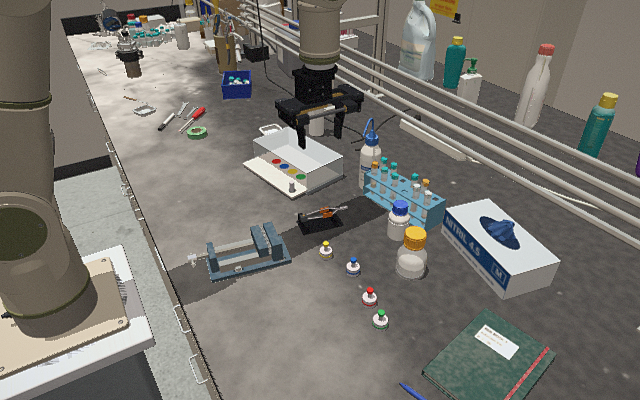

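View pics/wrist0.png

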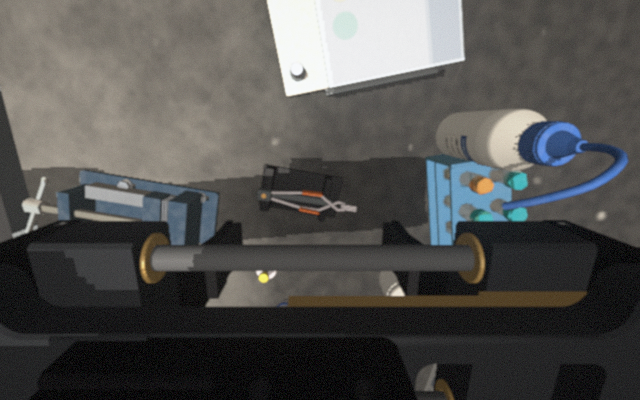

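```bash
python3 - <<'E'
from h import *
np.set_printoptions(precision=4,suppress=True)
for n,p in dict(yel=(326,243),blu=(353,261),red=(370,291),grn=(381,313)).items(): print(n,pt('side0.png',*p,.040))
print('yel w',pt('wrist0.png',264,278,.042))
print('yel sc',pt('scene0.png',351,190,.038))
print('knob',pt('wrist0.png',298,70,.044),pt('scene0.png',298,224,.044),pt('side0.png',292,182,.044))
for n,p in dict(red=(277,161),blue=(284,166),yel=(291,171),grn=(299,175)).items(): print('disc',n,pt('side0.png',*p,.014))
print('bottles',pt('side0.png',411,233,.113),pt('side0.png',400,206,.096))
for n,p in dict(jawtip=(354,209),tail=(264,196),padL=(312,194),padR=(310,211),rtl=(268,167),rtr=(342,179),rbl=(262,205)).items(): print(n,pt('wrist0.png',*p,.037))
for n in ['scene','side']:
  im=np.load(f'pics/{n}0.png.npz')['img']
a=cv2.imread('pics/side0.png')[120:340,240:440]; b=cv2.imread('pics/wrist0.png')[40:300,230:430]
cv2.imwrite('pics/c1.png',np.hstack([cv2.resize(a,(540,594),interpolation=2)[:, :400],cv2.resize(b,None,fx=2,fy=2,interpolation=2)[:594].copy() if 0 else cv2.copyMakeBorder(cv2.resize(b,None,fx=2,fy=2,interpolation=2),0,74,0,0,0)]))
E
```

```text
yel [ 0.5584 -0.1391  0.04  ]
blu [ 0.5784 -0.2205  0.04  ]
red [ 0.5588 -0.3108  0.04  ]
grn [ 0.5437 -0.3675  0.04  ]
yel w [ 0.5578 -0.1395  0.042 ]
yel sc [ 0.5477 -0.11    0.038 ]
knob [0.6076 0.1242 0.044 ] [0.6036 0.1315 0.044 ] [0.6075 0.1228 0.044 ]
disc red [0.6429 0.2933 0.014 ]
disc blue [0.648  0.2553 0.014 ]
disc yel [0.653  0.2186 0.014 ]
disc grn [0.663  0.1865 0.014 ]
bottles [ 0.6858 -0.2748  0.113 ] [ 0.743  -0.1706  0.096 ]
jawtip [ 0.6781 -0.0417  0.037 ]
tail [ 0.5619 -0.0244  0.037 ]
padL [ 0.6235 -0.0216  0.037 ]
padR [ 0.621  -0.0445  0.037 ]
rtl [0.5685 0.0131 0.037 ]
rtr [ 0.6614 -0.002   0.037 ]
rbl [ 0.5588 -0.0365  0.037 ]
```

View pics/c1.png

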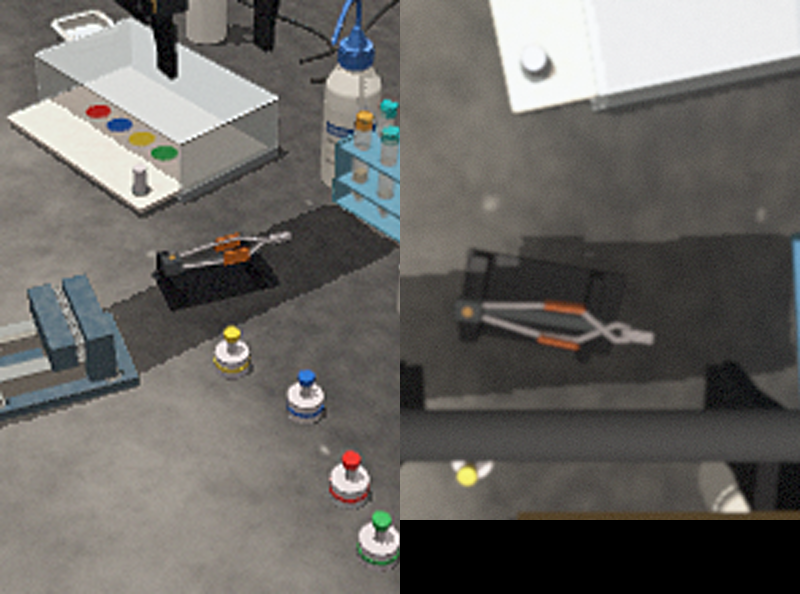

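{"name": "step_arm", "arguments": {"deltas": [[[0, 0, 0.17, 0.014, -0.01, 0.005, 100], [0, 0, 0.34, 0.028, -0.02, 0.01, 100], [0, 0, 0.52, 0.042, -0.03, 0.015, 100], [0, 0, 0.7, 0.056, -0.04, 0.02, 80], [0, 0, 0.87, 0.07, -0.05, 0.025, 70], [0, 0, 1.05, 0.085, -0.06, 0.03, 60], [0, 0, 1.22, 0.1, -0.07, 0.035, 50], [0, 0, 1.39, 0.11, -0.075, 0.04, 40], [0, 0, 1.39, 0.11, -0.075, 0.04, 40], [0, 0, 1.39, 0.11, -0.075, 0.04, 40]]]}}

```text
time: 1.4
ee_pos: [0.5503, 0.1094, 0.2047]
eef_rot: [0.996, 0.092, 0.0, 0.0]
ft_force: [-0.4, -0.3, -0.9]
width: 0.0356
grip_force: 0.0
```

```bash
python3 - <<'E'
from h import *
c,s=snap('wrist','w1.png'); print(s['ee_pos'],R.from_quat(s['eef_rot']).as_matrix(),s['width'],s['joint_positions'])
E
```

```text
[0.55029187 0.1094116  0.20468326] [[ 9.83082377e-01  1.83163843e-01  2.15334832e-04]
 [ 1.83163898e-01 -9.83082352e-01 -2.74151982e-04]
 [ 1.61477143e-04  3.08955550e-04 -9.99999939e-01]] 0.035595203009121536 [-0.29279405  0.21651481  0.0171052   1.69092694 -0.00355149  1.23405112
 -1.66150764]
```

View pics/w1.png

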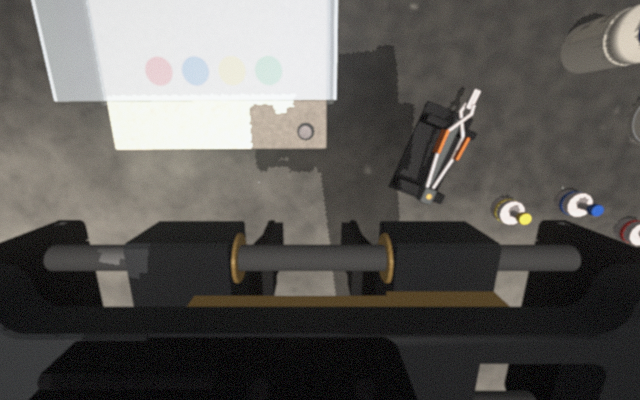

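```bash
python3 - <<'E'
from h import *
np.set_printoptions(precision=4,suppress=True)
k=pt('w1.png',305.5,129.5,.044); print('knob',k,tool(k))
a=pt('w1.png',115,150,.014);b=pt('w1.png',327,149.5,.014); print(np.arctan2(-(b-a)[0]*-1,-(b-a)[1]),np.linalg.norm(b-a))
for n,p in dict(r=(159,71),b=(195.5,71),y=(232,70),g=(268.5,70)).items():
  q=pt('w1.png',*p,.014); print(n,q,tool(q))
for n,p in dict(tip=(475,92),tail=(425,198),padL=(440,139),padR=(462,148)).items(): print(n,pt('w1.png',*p,.038))
for n,p in dict(y=(525,218),b=(597,211)).items(): print(n,pt('w1.png',*p,.042))
E
```

```text
knob [0.6083 0.1259 0.044 ] [ 0.0599 -0.0058  0.1608]
0.18769746121583414 0.24861229039721416
r [0.6392 0.2951 0.014 ] [ 0.1211 -0.1666  0.1908]
b [0.6465 0.2559 0.014 ] [ 0.1212 -0.1266  0.1908]
y [0.6549 0.2167 0.014 ] [ 0.1223 -0.0866  0.1908]
g [0.6623 0.1775 0.014 ] [ 0.1224 -0.0467  0.1908]
tip [ 0.6776 -0.0396  0.038 ]
tail [ 0.5585 -0.0213  0.038 ]
padL [ 0.625  -0.0183  0.038 ]
padR [ 0.6202 -0.0447  0.038 ]
y [ 0.5574 -0.1388  0.042 ]
b [ 0.5805 -0.2163  0.042 ]
```

{"name": "step_arm", "arguments": {"deltas": [[[0, 0, 0, 0.03, -0.003, 0.04, 40], [0, 0, 0, 0.06, -0.006, 0.08, 40], [0, 0, 0, 0.06, -0.006, 0.11, 40], [0, 0, 0, 0.06, -0.006, 0.14, 40], [0, 0, 0, 0.06, -0.006, 0.162, 40], [0, 0, 0, 0.06, -0.006, 0.162, 40], [0, 0, 0, 0.06, -0.006, 0.162, 0], [0, 0, 0, 0.06, -0.006, 0.162, 0], [0, 0, 0, 0.06, -0.006, 0.162, 0], [0, 0, 0, 0.06, -0.006, 0.162, 0], [0, 0, 0, 0.06, -0.006, 0.162, 0]]], "squeeze": 20}}

```text
time: 2.82
ee_pos: [0.6084, 0.1277, 0.0436]
eef_rot: [0.996, 0.091, 0.001, -0.001]
ft_force: [-1.1, 2.9, 6.4]
width: 0.0134
grip_force: 20.0
```

{"name": "step_arm", "arguments": {"deltas": [[[0, 0, 0, -0.012, 0, 0, 0], [0, 0, 0, -0.027, 0, 0, 0], [0, 0, 0, -0.042, 0, 0, 0], [0, 0, 0, -0.057, 0, 0, 0], [0, 0, 0, -0.072, 0, 0, 0], [0, 0, 0, -0.087, 0, 0, 0], [0, 0, 0, -0.1, 0, 0, 0], [0, 0, 0, -0.113, 0, 0, 0], [0, 0, 0, -0.12, 0, 0, 0], [0, 0, 0, -0.125, 0, 0, 0], [0, 0, 0, -0.127, 0, 0, 0], [0, 0, 0, -0.127, 0, 0, 0], [0, 0, 0, -0.127, 0, 0, 0]]]}}

```text
time: 4.45
ee_pos: [0.4882, 0.1047, 0.0442]
eef_rot: [0.996, 0.09, 0.006, -0.001]
ft_force: [22.1, 5.5, -11.8]
width: 0.0133
grip_force: 20.0
```

{"name": "step_arm", "arguments": {"deltas": [[[0, 0, 0, 0.003, 0, 0, 40], [0, 0, 0, 0.003, 0, 0, 40], [0, 0, 0, 0.003, 0, 0, 40], [0, 0, 0, 0.003, 0, -0.04, 45], [0, 0, 0, 0.003, 0, -0.1, 45], [0, 0, 0, 0.003, -0.03, -0.16, 45], [0, 0, 0, 0.003, -0.06, -0.2, 45], [0, 0, 0, 0.003, -0.06, -0.2, 45], [0, 0, 0, 0.003, -0.06, -0.2, 45]]]}}

```text
time: 5.58
ee_pos: [0.4748, 0.1627, 0.2417]
eef_rot: [0.996, 0.09, -0.001, 0.0]
ft_force: [-0.3, -0.5, -0.5]
width: 0.0393
grip_force: 0.0
```

```bash
python3 - <<'E'
from h import *
c,s=snap('wrist','w2.png'); print(s['ee_pos'],R.from_quat(s['eef_rot']).as_euler('zyx'),s['width'])
E
```

```text
[0.47478698 0.16272475 0.24170144] [-1.80561636e-01 -9.82210214e-04  3.14077134e+00] 0.039283027951743
```

View pics/w2.png

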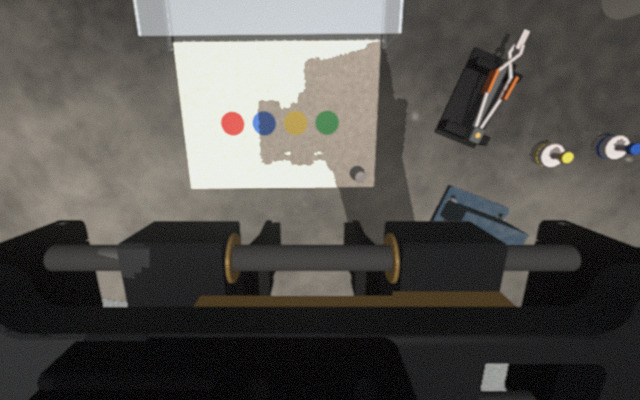

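```bash
cat >> h.py <<'E'
HUE=dict(red=(0,6),blue=(105,125),yel=(15,32),grn=(50,85))
def blobs(fn,col,box=None,smin=110,vmin=50):
    im=np.load('pics/'+fn+'.npz')['img']; h=cv2.cvtColor(im,cv2.COLOR_RGB2HSV).astype(int)
    lo,hi=HUE[col]; m=(h[...,0]>=lo)&(h[...,0]<=hi)&(h[...,1]>smin)&(h[...,2]>vmin)
    if col=='red': m|=(h[...,0]>173)&(h[...,1]>smin)&(h[...,2]>vmin)
    if box: k=np.zeros_like(m); k[box[1]:box[3],box[0]:box[2]]=1; m&=k
    n,l,st,ce=cv2.connectedComponentsWithStats(m.astype(np.uint8))
    o=sorted([(st[i,4],*ce[i]) for i in range(1,n)],reverse=True); return [tuple(round(float(x),1) for x in t) for t in o if t[0]>8]
E
python3 - <<'E'
from h import *
np.set_printoptions(precision=4,suppress=True)
P=[]
for c in HUE:
  t=blobs('w2.png',c,(205,100,345,150)); p=pt('w2.png',*t[0][1:],.014); P.append(p); print(c,t[:2],p)
P=np.array(P)[[0,1,2,3]];print(np.diff(P,axis=0),np.linalg.norm(P[3]-P[0]))
d=P[3]-P[0];print('yaw',np.arctan2(d[0],-d[1]))
for n,p in dict(tip=(525,33),tail=(478,137),padL=(490,82),padR=(513,88),knobtop=(357,175),yel=(568,158),blu=(636,150)).items(): print(n,pt('w2.png',*p,.038 if n[0] in 'tp' else .044))
E
```

```text
red [(389.0, 232.2, 123.1)] [0.5215 0.2731 0.014 ]
blue [(351.0, 263.5, 122.8)] [0.529  0.2339 0.014 ]
yel [(403.0, 295.1, 122.6)] [0.5365 0.1944 0.014 ]Traceback (most recent call last):
  File "<stdin>", line 5, in <module>
IndexError: list index out of range
```

```bash
python3 - <<'E'
from h import *
np.set_printoptions(precision=4,suppress=True)
x=np.array([np.cos(.188),np.sin(.188),0]); b=pt('w2.png',263.5,122.8,.014)
for z,u,v in [(.074,264,35.5),(.014,264,40),(.072,264,35.5)]: print('hood',(pt('w2.png',u,v,z)-b)@x)
for u,v in [(264,99.5)]: print('hood home w1',(pt('w1.png',u,v,.074)-pt('w1.png',195.5,71,.014))@x)
for n,p in dict(tip=(525,33),tail=(478,137),padL=(490,82),padR=(513,88),knobtop=(357,175),yel=(568,158),blu=(636,150)).items(): print(n,pt('w2.png',*p,.038 if n[0] in 'tp' else .044))
a=cv2.imread('pics/w2.png')[20:170,430:640]; cv2.imwrite('pics/c2.png',cv2.resize(a,None,fx=3.8,fy=3.8,interpolation=2)[:570,:798])
E
```

```text
hood 0.08381764409506764
hood 0.09499554812967508
hood 0.08434996297413393
hood home w1 -0.0341011232703335
tip [ 0.6771 -0.0404  0.038 ]
tail [ 0.5602 -0.0266  0.038 ]
padL [ 0.6219 -0.0197  0.038 ]
padR [ 0.6206 -0.048   0.038 ]
knobtop [0.4894 0.1078 0.044 ]
yel [ 0.5558 -0.1383  0.044 ]
blu [ 0.5796 -0.2147  0.044 ]
```

View pics/c2.png

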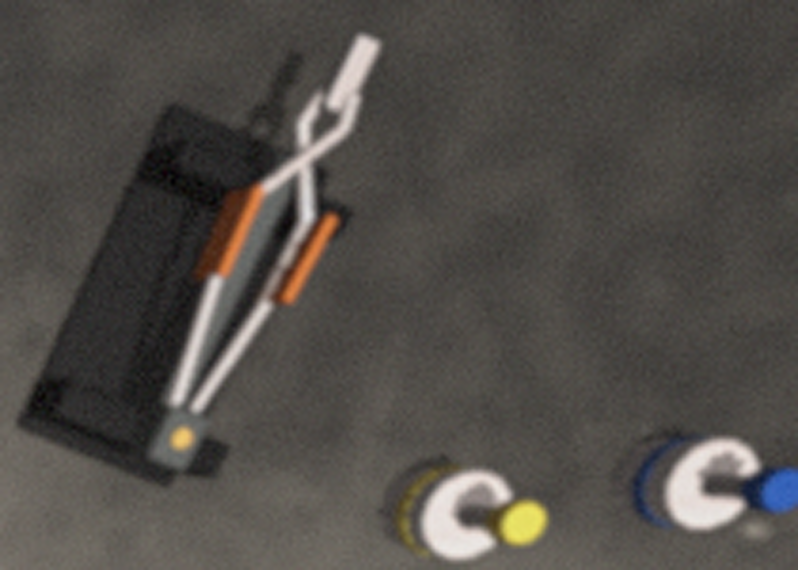

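```bash
python3 - <<'E'
from h import *
np.set_printoptions(precision=4,suppress=True)
f=lambda u,v,z:pt('w2.png',u/3.8+430,v/3.8+20,z)
m=f(277,245,.042);t=f(369,39,.038);p=f(181,439,.042)
print(m,t,p,np.arctan2((t-p)[1],(t-p)[0]),np.linalg.norm((t-m)[:2]),np.linalg.norm((p-m)[:2]))
# rest plate: corners
for q in [(172,103),(22,425),(172,482)]: print(f(*q,.004),f(*q,.026))
y=-np.arctan2((t-p)[1],(t-p)[0])
print('tip pt origin', t-.06*np.array([np.cos(-y),np.sin(-y),0]), tool([*m[:2],.035]))
s=readout.read_state(); print(s['ee_pos'],R.from_quat(s['eef_rot']).as_euler('zyx'))
E
```

```text
[ 0.6212 -0.0327  0.042 ] [ 0.6801 -0.0417  0.038 ] [ 0.5616 -0.0232  0.042 ] -0.15426828132148057 0.05958474209633833 0.06034862645538752
[ 0.6647 -0.0074  0.004 ] [0.6575 0.0032 0.026 ]
[0.5583 0.0106 0.004 ] [0.5574 0.0201 0.026 ]
[ 0.549  -0.0471  0.004 ] [ 0.5486 -0.0342  0.026 ]
tip pt origin [ 0.6208 -0.0325  0.038 ] [0.1097 0.2179 0.2062]
[0.4747 0.1623 0.2412] [-0.1799 -0.0019  3.1403]
```

{"name": "step_arm", "arguments": {"deltas": [[[0, 0, 0.06, 0.02, 0.036, 0.02, 45], [0, 0, 0.12, 0.037, 0.073, 0.04, 45], [0, 0, 0.18, 0.055, 0.109, 0.06, 45], [0, 0, 0.24, 0.073, 0.145, 0.08, 45], [0, 0, 0.3, 0.092, 0.182, 0.1, 45], [0, 0, 0.335, 0.11, 0.218, 0.115, 45], [0, 0, 0.335, 0.11, 0.218, 0.115, 45], [0, 0, 0.335, 0.11, 0.218, 0.115, 45]]]}}

```text
time: 6.62
ee_pos: [0.6217, -0.0315, 0.1264]
eef_rot: [0.997, -0.077, -0.001, 0.0]
ft_force: [-0.0, 0.1, -0.5]
width: 0.0393
grip_force: 0.0
```

```bash
python3 - <<'E'
from h import *
c,s=snap('wrist','w3.png'); print(s['ee_pos'],R.from_quat(s['eef_rot']).as_euler('zyx'),s['width'],tool([.621,-.0325,.038]))
for a in [(0.621,-.0325,.042),(.6803,-.0417,.038),(.5616,-.0232,.042)]: print(px('w3.png',a))
E
```

```text
[ 0.6217118  -0.03148017  0.12643556] [ 1.54701757e-01 -2.13826767e-03 -3.14155643e+00] 0.039284286213291754 [-0.00053656  0.00196533  0.08902992]
[311.4371403  206.39766839]
[311.44405448 133.03844376]
[311.33866343 270.63138781]
```

View pics/w3.png

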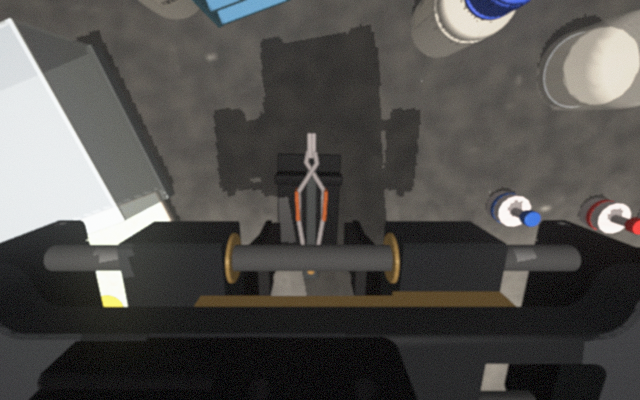

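{"name": "step_arm", "arguments": {"deltas": [[[0, 0, 0, 0, 0.001, 0.04, 45], [0, 0, 0, 0, 0.001, 0.07, 45], [0, 0, 0, 0, 0.001, 0.088, 45], [0, 0, 0, 0, 0.001, 0.088, 45], [0, 0, 0, 0, 0.001, 0.088, 0], [0, 0, 0, 0, 0.001, 0.088, 0], [0, 0, 0, 0, 0.001, 0.088, 0], [0, 0, 0, 0, 0.001, 0.088, 0], [0, 0, 0, 0, 0.001, 0.088, 0], [0, 0, 0, 0, 0.001, 0.088, 0]]], "squeeze": 7}}

```text
time: 7.92
ee_pos: [0.6234, -0.0321, 0.0407]
eef_rot: [0.997, -0.077, 0.001, -0.0]
ft_force: [-0.6, 1.4, 5.9]
width: 0.0268
grip_force: 7.0
```

{"name": "step_arm", "arguments": {"deltas": [[[0, 0, 0, 0, 0, -0.01, 0], [0, 0, 0, 0, 0, -0.03, 0], [0, 0, 0, 0, 0, -0.06, 0], [0, 0, 0, 0, 0, -0.06, 0], [0, 0, 0, 0, 0, -0.06, 0]]]}}

```text
time: 8.55
ee_pos: [0.6222, -0.0322, 0.0998]
eef_rot: [0.997, -0.077, 0.0, -0.0]
ft_force: [-0.9, 0.1, -0.4]
width: 0.0263
grip_force: 7.0
```

```bash
python3 - <<'E'
from h import *
c,s=snap('wrist','w4.png'); print(s['ee_pos'],s['ft_force'],s['width']); snap('side','s4.png')
a=cv2.imread('pics/w4.png')[100:300,210:410]; b=cv2.imread('pics/s4.png')[100:300,230:430]
cv2.imwrite('pics/c4.png',cv2.resize(np.hstack([a,b]),None,fx=2,fy=2,interpolation=2))
E
```

```text
[ 0.62224739 -0.03221856  0.09977308] [-0.90699101  0.05111859 -0.39225674] 0.026349136432518048
```

View pics/c4.png

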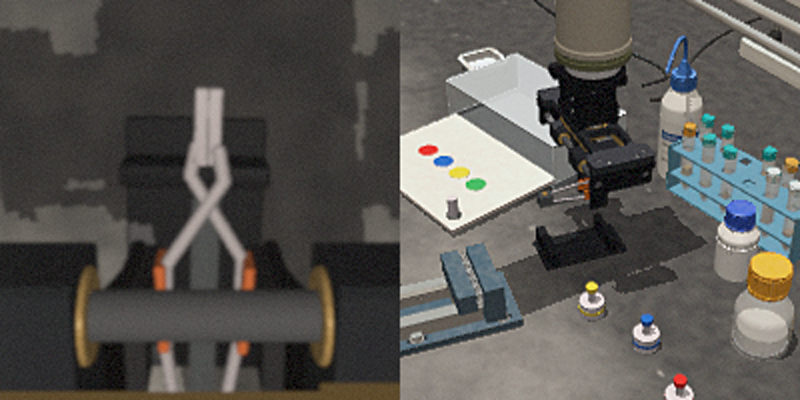

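```bash
python3 - <<'E'
from h import *
np.set_printoptions(precision=4,suppress=True)
zt=.0998-.0027
for u,v in [(314,144.3),(314,162.5),(314,185)]: print('tw',tool(pt('w4.png',u,v,zt)))
for n,q in dict(base_r=(291,259,.0),base_rr=(276,223,0),base_l=(206,263,0),top1=(287,244,.06),top2=(268,222,.06),top1b=(287,244,.03),top2b=(268,222,.03),bb=(214,278,0)).items(): print(n,pt('side0.png',*q))
for n,q in dict(a=(448,186,.02),b=(526,236,.03),c=(430,222,0.03)).items(): print(n,pt('w2.png',*q))
for n,c in [('yel','yel'),('blu','blue'),('red','red'),('grn','grn')]:
  print(n,[(t,pt('s4.png',*t[1:],.038)) for t in blobs('s4.png',c,(300,220,420,340))[:2]])
E
```

```text
tw [0.0579 0.0023 0.0017]
tw [0.0487 0.0024 0.0017]
tw [0.0368 0.0024 0.0017]
base_r [ 0.4823 -0.1065  0.    ]
base_rr [0.5114 0.0331 0.    ]
base_l [ 0.3063 -0.0169  0.    ]
top1 [ 0.4699 -0.1165  0.06  ]
top2 [ 0.4671 -0.023   0.06  ]
top1b [ 0.4842 -0.0856  0.03  ]
top2b [0.4812 0.0123 0.03  ]
bb [ 0.306  -0.0725  0.    ]
a [ 0.493 -0.019  0.02 ]
b [ 0.4467 -0.1388  0.03  ]
c [ 0.4426 -0.005   0.03  ]
yel [((361.0, 411.9, 237.8), array([ 0.7421, -0.2249,  0.038 ])), ((35.0, 325.4, 243.3), array([ 0.5579, -0.1373,  0.038 ]))]
blu [((32.0, 353.0, 259.4), array([ 0.5825, -0.2146,  0.038 ])), ((10.0, 350.8, 273.1), array([ 0.5547, -0.2471,  0.038 ]))]
red [((41.0, 369.8, 290.0), array([ 0.5612, -0.3069,  0.038 ])), ((24.0, 368.7, 303.3), array([ 0.5387, -0.3343,  0.038 ]))]
grn [((41.0, 380.6, 312.3), array([ 0.5452, -0.3644,  0.038 ])), ((14.0, 380.5, 327.1), array([ 0.5238, -0.3924,  0.038 ]))]
```

{"name": "step_arm", "arguments": {"deltas": [[[0, 0, 0, 0, 0, -0.03, 0], [0, 0, -0.02, -0.01, 0.04, -0.05, 0], [0, 0, -0.04, -0.018, 0.085, -0.05, 0], [0, 0, -0.06, -0.027, 0.13, -0.05, 0], [0, 0, -0.08, -0.037, 0.175, -0.05, 0], [0, 0, -0.1, -0.046, 0.22, -0.05, 0], [0, 0, -0.12, -0.056, 0.265, -0.04, 0], [0, 0, -0.14, -0.065, 0.31, -0.03, 0], [0, 0, -0.155, -0.072, 0.34, -0.02, 0], [0, 0, -0.155, -0.074, 0.35, -0.02, 0], [0, 0, -0.155, -0.074, 0.35, -0.02, 0], [0, 0, -0.155, -0.074, 0.35, -0.02, 0]]], "squeeze": 7}}

```text
time: 10.15
ee_pos: [0.4968, -0.3651, 0.1198]
eef_rot: [1.0, 0.001, 0.0, -0.0]
ft_force: [0.3, -1.0, 0.1]
width: 0.0265
grip_force: 7.0
```

```bash
python3 - <<'E'
from h import *
np.set_printoptions(precision=4,suppress=True)
c,s=snap('wrist','w5.png'); print(s['ee_pos'],R.from_quat(s['eef_rot']).as_euler('zyx'),s['width'])
for k in HUE: 
  for t in blobs('w5.png',k)[:3]: print(k,t,pt('w5.png',*t[1:],.042),tool(pt('w5.png',*t[1:],.042)))
E
```

```text
[ 0.4968 -0.3651  0.1198] [-0.0028  0.0008 -3.141 ] 0.026461925666255662
red (244.0, 236.8, 128.8) [ 0.5596 -0.3091  0.042 ] [ 0.063  -0.0558  0.0779]
red (178.0, 617.3, 18.3) [ 0.6351 -0.5769  0.042 ] [0.1376 0.2123 0.0778]
red (65.0, 612.0, 91.7) [ 0.5873 -0.5865  0.042 ] [0.0898 0.2217 0.0778]
blue (1240.0, 514.1, 174.4) [ 0.5254 -0.5261  0.042 ] [0.0281 0.1612 0.0777]
blue (315.0, 111.1, 99.1) [ 0.5806 -0.2175  0.042 ] [ 0.0843 -0.1473  0.078 ]
blue (17.0, 152.4, 107.3) [ 0.575  -0.2472  0.042 ] [ 0.0785 -0.1176  0.0779]
yel (3761.0, 339.1, 300.1) [ 0.4108 -0.391   0.042 ] [-0.0861  0.0257  0.0777]
yel (348.0, 251.7, 258.8) [ 0.4512 -0.3149  0.042 ] [-0.0455 -0.0503  0.0778]
yel (332.0, 371.9, 259.4) [ 0.451 -0.418  0.042] [-0.046   0.0528  0.0777]
```

View pics/w5.png

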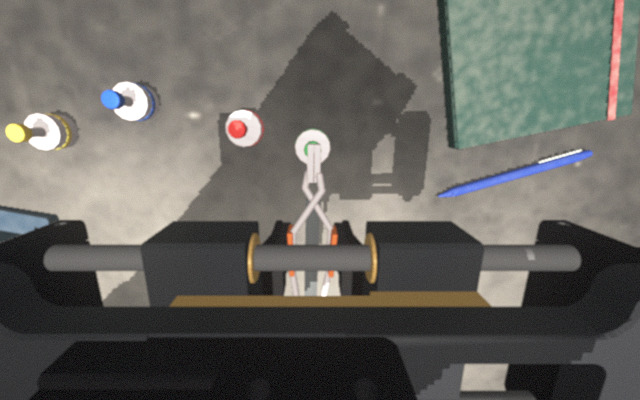

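```bash
cat >> h.py <<'E'
def base(fn,u,v,r=30,z=.02,vmin=170):
    """white top of a weight near pixel u,v: enclosing circle -> tool coords"""
    im=np.load('pics/'+fn+'.npz')['img']; h=cv2.cvtColor(im,cv2.COLOR_RGB2HSV)
    m=((h[...,1]<60)&(h[...,2]>vmin)).astype(np.uint8); k=np.zeros_like(m); cv2.circle(k,(int(u),int(v)),r,1,-1); m*=k
    c=max(cv2.findContours(m,0,2)[0],key=cv2.contourArea)
    (a,b),rr=cv2.minEnclosingCircle(c); e=cv2.fitEllipse(cv2.convexHull(c))
    return (a,b,rr),e,pt(fn,*e[0],z)
E
python3 - <<'E'
from h import *
np.set_printoptions(precision=4,suppress=True)
for z in (.02,):
  m,e,p=base('w5.png',312,147,24); print(m,e,p,tool(p))
m,e,p=base('w5.png',245,128,22); print('red',m,e,p)
m,e,p=base('w5.png',132,101,25); print('blue',m,e,p)
m,e,p=base('w5.png',43,131,25); print('yel',m,e,p)
im=np.load('pics/w5.png.npz')['img'].astype(int)
for u,v in [(312,135),(300,147),(325,147),(312,152),(313,170)]: print(u,v,im[v,u])
E
```

```text
(312.0, 149.95237731933594, 21.047714233398438) ((312.0967102050781, 149.56300354003906), (34.0902099609375, 42.43892288208008), 179.28509521484375) [ 0.5421 -0.3663  0.02  ] [0.0453 0.0014 0.0998]
red (242.0, 128.0, 19.235483169555664) ((243.0290985107422, 127.54431915283203), (34.85258483886719, 37.900367736816406), 152.94227600097656) [ 0.5601 -0.3086  0.02  ]
blue (127.61315155029297, 101.43578338623047, 21.272541046142578) ((128.4954376220703, 100.92920684814453), (35.73098373413086, 42.23341751098633), 145.28359985351562) [ 0.5808 -0.2165  0.02  ]
yel (42.93193817138672, 132.89004516601562, 23.472064971923828) ((40.452423095703125, 134.7644500732422), (38.698699951171875, 46.27385330200195), 151.3958740234375) [ 0.5535 -0.1382  0.02  ]
312 135 [248 242 240]
300 147 [242 234 231]
325 147 [243 236 233]
312 152 [231 223 219]
313 170 [201 188 184]
```

{"name": "step_arm", "arguments": {"deltas": [[[0, 0, 0, -0.001, -0.001, 0, 0], [0, 0, 0, -0.001, -0.001, 0, 0], [0, 0, 0, -0.001, -0.001, 0, 0], [0, 0, 0, -0.001, -0.001, 0.02, 0], [0, 0, 0, -0.001, -0.001, 0.02, 0]]], "squeeze": 20}}

```text
time: 10.82
ee_pos: [0.4933, -0.3648, 0.097]
eef_rot: [1.0, 0.0, -0.002, -0.001]
ft_force: [0.1, 0.6, -0.7]
width: 0.0088
grip_force: 19.7
```

```bash
python3 - <<'E'
from h import *
np.set_printoptions(precision=4,suppress=True)
c,s=snap('wrist','w6.png'); print(s['ee_pos'],s['width'],s['grip_force'])
a=cv2.imread('pics/w6.png')[90:300,210:410]; cv2.imwrite('pics/c6.png',cv2.resize(a,None,fx=2.8,fy=2.8,interpolation=2))
E
```

```text
[ 0.4933 -0.3648  0.097 ] 0.008848037326939047 19.691020887403283
```

View pics/c6.png

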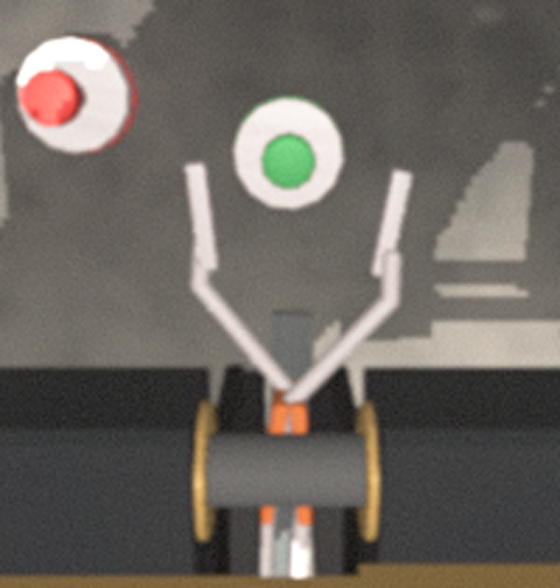

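```bash
cat >> h.py <<'E'
def seg(fn): return np.load('pics/'+fn+'.npz')['img']
E
python3 - <<'E'
from h import *
np.set_printoptions(precision=4,suppress=True)
print('tip',tool(pt('w6.png',316,150.2,.094)),'knob',tool(pt('w6.png',313.2,147.1,.042)))
t=blobs('w6.png','grn',(270,120,360,180)); print(t, tool(pt('w6.png',*t[0][1:],.042)))
s=readout.read_state(); print(s['ee_pos'],R.from_quat(s['eef_rot']).as_rotvec())
E
```

```text
tip [0.0538 0.0029 0.0039] knob [0.0508 0.0017 0.0559]
[(219.0, 312.5, 147.2)] [0.0507 0.0012 0.0559]
[ 0.4938 -0.3652  0.098 ] [-3.1403 -0.0013  0.0035]
```

{"name": "step_arm", "arguments": {"deltas": [[[0, 0, 0, 0.001, -0.0015, 0, 0], [0, 0, 0, 0.001, -0.0015, 0.015, 0], [0, 0, 0, 0.001, -0.0015, 0.03, 0], [0, 0, 0, 0.001, -0.0015, 0.045, 0], [0, 0, 0, 0.001, -0.0015, 0.057, 0], [0, 0, 0, 0.001, -0.0015, 0.066, 0], [0, 0, 0, 0.001, -0.0015, 0.066, 0], [0, 0, 0, 0.001, -0.0015, 0.066, 0]]], "squeeze": 20}}

```text
time: 11.88
ee_pos: [0.4959, -0.3644, 0.034]
eef_rot: [1.0, 0.0, 0.0, 0.0]
ft_force: [0.6, -0.6, -0.4]
width: 0.009
grip_force: 19.7
```

{"name": "step_arm", "arguments": {"deltas": [[[0, 0, 0, 0, 0, 0, 0], [0, 0, 0, 0, 0, 0, 0], [0, 0, 0, 0, 0, 0, 0], [0, 0, 0, 0, 0, 0, 0]]], "squeeze": 8}}

```text
time: 12.38
ee_pos: [0.4958, -0.3642, 0.0338]
eef_rot: [1.0, 0.0, 0.0, 0.0]
ft_force: [-0.3, 1.1, 0.1]
width: 0.0218
grip_force: 8.0
```

{"name": "step_arm", "arguments": {"deltas": [[[0, 0, 0, 0, 0, -0.015, 0], [0, 0, 0, 0, 0, -0.04, 0], [0, 0, 0, 0, 0, -0.075, 0], [0, 0, 0, 0, -0.02, -0.1, 0], [0, 0, -0.02, 0, -0.06, -0.1, 0], [0, 0, -0.04, 0, -0.1, -0.1, 0], [0, 0, -0.06, 0, -0.15, -0.1, 0], [0, 0, -0.08, 0, -0.2, -0.1, 0], [0, 0, -0.1, 0, -0.25, -0.1, 0], [0, 0, -0.12, 0, -0.3, -0.1, 0], [0, 0, -0.14, 0, -0.35, -0.1, 0], [0, 0, -0.16, 0, -0.4, -0.1, 0], [0, 0, -0.175, 0, -0.45, -0.095, 0], [0, 0, -0.188, -0.001, -0.485, -0.08, 0], [0, 0, -0.188, -0.001, -0.505, -0.065, 0], [0, 0, -0.188, -0.001, -0.511, -0.05, 0], [0, 0, -0.188, -0.001, -0.511, -0.045, 0], [0, 0, -0.188, -0.001, -0.511, -0.045, 0], [0, 0, -0.188, -0.001, -0.511, -0.045, 0]]], "squeeze": 8}}

```text
time: 14.75
ee_pos: [0.4947, 0.146, 0.0792]
eef_rot: [0.996, 0.094, 0.0, 0.0]
ft_force: [0.7, -0.5, -0.4]
width: 0.0216
grip_force: 8.0
```

```bash
python3 - <<'E'
from h import *
np.set_printoptions(precision=4,suppress=True)
c,s=snap('wrist','w7.png'); print(s['ee_pos'],R.from_quat(s['eef_rot']).as_rotvec(),s['width'])
for k in HUE:
  for t in blobs('w7.png',k,(0,0,640,225))[:4]: print(k,t,tool(pt('w7.png',*t[1:],.014)))
a=cv2.imread('pics/w7.png')[60:260,150:430]; cv2.imwrite('pics/c7.png',cv2.resize(a,None,fx=2.8,fy=2.8,interpolation=2))
E
```

```text
[0.4947 0.146  0.0792] [3.1277 0.2939 0.0014] 0.02162879175209848
red (1268.0, 145.3, 147.0) [ 0.0501 -0.1197  0.0652]
blue (1200.0, 200.2, 146.8) [ 0.0503 -0.0799  0.0652]
yel (1252.0, 255.7, 147.1) [ 0.0501 -0.0396  0.0652]
grn (370.0, 311.7, 167.9) [0.0349 0.0011 0.0652]
grn (11.0, 314.9, 156.5) [0.0433 0.0035 0.0652]
```

View pics/c7.png

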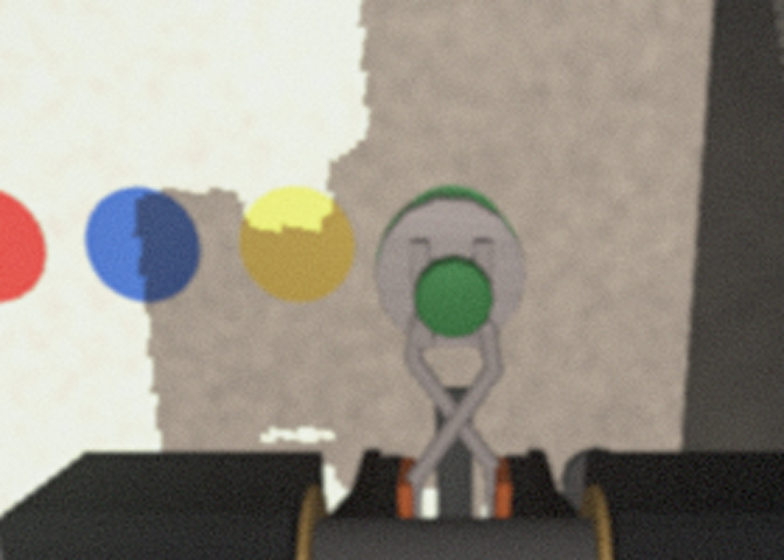

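```bash
python3 - <<'E'
from h import *
np.set_printoptions(precision=4,suppress=True)
for z in (.062,.066): print('base',tool(pt('w7.png',310.7,155.4,z)))
for z in (.084,.088): print('knob',tool(pt('w7.png',150+453/2.8,60+296/2.8,z)))
# vertical direction/pix radius
E
```

```text
base [0.0498 0.0005 0.0172]
base [0.0502 0.0006 0.0132]
knob [ 0.0473  0.0011 -0.0048]
knob [ 0.048   0.0011 -0.0088]
```

{"name": "step_arm", "arguments": {"deltas": [[[0, 0, 0, 0, 0, 0.01, 0], [0, 0, 0, 0, 0, 0.02, 0], [0, 0, 0, 0, 0, 0.026, 0], [0, 0, 0, 0, 0, 0.03, 0], [0, 0, 0, 0, 0, 0.0315, 0], [0, 0, 0, 0, 0, 0.0315, 0], [0, 0, 0, 0, 0, 0.0315, 0]]], "squeeze": 8}}

```text
time: 15.68
ee_pos: [0.4943, 0.1469, 0.0473]
eef_rot: [0.996, 0.094, 0.0, -0.0]
ft_force: [-0.4, 0.3, -0.1]
width: 0.0218
grip_force: 8.0
```

{"name": "step_arm", "arguments": {"deltas": [[[0, 0, 0, 0, 0, 0, 0], [0, 0, 0, 0, 0, 0, 0], [0, 0, 0, 0, 0, 0, 0], [0, 0, 0, 0, 0, -0.015, 0], [0, 0, 0, 0, 0, -0.03, 0], [0, 0, 0, 0, 0, -0.055, 0], [0, 0, 0, 0, 0, -0.08, 0], [0, 0, 0, 0, 0, -0.08, 0], [0, 0, 0, 0, 0, -0.08, 0]]], "squeeze": 20}}

```text
time: 16.8
ee_pos: [0.494, 0.1467, 0.1271]
eef_rot: [0.996, 0.094, 0.0, 0.0]
ft_force: [-0.4, 0.3, -0.1]
width: 0.0086
grip_force: 19.9
```

```bash
python3 - <<'E'
from h import *
np.set_printoptions(precision=4,suppress=True)
c,s=snap('wrist','w8.png'); print(s['ee_pos'],R.from_quat(s['eef_rot']).as_rotvec(),s['width'])
for k in HUE:
  for t in blobs('w8.png',k,(0,0,500,225))[:4]: print(k,t,tool(pt('w8.png',*t[1:],.014)),tool(pt('w8.png',*t[1:],.056)))
E
```

```text
[0.494  0.1467 0.1271] [3.1276 0.2961 0.0003] 0.00858198486029597
red (829.0, 177.1, 141.5) [ 0.0511 -0.1191  0.1126] [ 0.054  -0.0992  0.0706]
blue (777.0, 221.8, 141.5) [ 0.0512 -0.0793  0.1126] [ 0.054  -0.066   0.0706]
yel (776.0, 266.8, 140.7) [ 0.0519 -0.0391  0.1126] [ 0.0547 -0.0325  0.0706]
grn (21.0, 307.5, 151.3) [ 0.0426 -0.0029  0.1126] [ 0.0469 -0.0023  0.0706]
grn (10.0, 315.8, 145.5) [0.0477 0.0045 0.1126] [0.0512 0.0039 0.0706]
```

```bash
python3 - <<'E'
from h import *
np.set_printoptions(precision=4,suppress=True)
for sm in (50,80):
  for t in blobs('w8.png','grn',(280,100,350,190),sm,20)[:3]: print(t,tool(pt('w8.png',*t[1:],.056)))
a=cv2.imread('pics/w8.png')[90:290,160:440]; cv2.imwrite('pics/c8.png',cv2.resize(a,None,fx=2.8,fy=2.8,interpolation=2))
h=cv2.cvtColor(seg('w8.png'),cv2.COLOR_RGB2HSV)
for v in range(120,172,2): print(v,*[''.join('G' if 40<h[v,u,0]<95 and h[v,u,1]>90 else ('W' if h[v,u,1]<70 and h[v,u,2]>125 else '.') for u in range(280,345))])
E
```

```text
(236.0, 310.0, 146.6) [ 0.0504 -0.0004  0.0706]
(44.0, 319.5, 128.8) [0.0633 0.0066 0.0706]
(201.0, 310.1, 146.6) [ 0.0504 -0.0003  0.0706]
120 WWWWWWWWWWWWWWWWWWWWWWWWWWWWWWWWWWWWWWWWWWWWWWWWWWWWWWWWWWWWWWWWW
122 WWWWWWWWWWWWWWWWWWWWWWWWWWWWWWWWWWWWWWWWWWWWWWWWWWWWWWWWWWWWWWWWW
124 WWWWWWWWWWWWWWWWWWWWWWWWWWWWWWWWWWWWWWWWWWWWWWWWWWWWWWWWWWWWWWWWW
126 WWWWWWWWWWWWWWWWWWWWWWWWWWWWWWWWWWWW..WWWWWWWWWWWWWWWWWWWWWWWWWWW
128 WWWWWWWWWWWWWWWWWWWWWWWWWWWWWWWWWWWWWWW...WWWWWWWWWWWWWWWWWWWWWWW
130 WWWWWWWWWWWWWWWWWWWWWWWWWWWWWWWWWWWWWWWWWWW.WWWWWWWWWWWWWWWWWWWWW
132 ..WWWWWWWWWWWWWWWWWWWWWWWWWWWWWWWWWWWWWWWWWWW.WWWWWWWWWWWWWWWWWWW
134 ...WWWWWWWWWWWWWWWWWWWWWWWWWWWWWWWWWWWWWWWWWWW.WWWWWWWWWWWWWWWWWW
136 ....WWWWWWWWWWWWWWWWWWWWWWWWWWWWWWWWWWWWWWWWWWWWWWWWWWWWWWWWWWWWW
138 ....WWWWWWWWWWWWWWWWWWWWWWW......WWWWWWWWWWWWWWWWWWWWWWWWWWWWWWWW
140 .....WWWWWWWWWWWWWWWWWWW..GGGGGGGGG..WWWWWWWWWWWWWWWWWWWWWWWWWWWW
142 .....WWWWWWWWWWWWWWWWWW.GGGGGGGGGGGGG.WWWWWWWWWWWWWWWWWWWWWWWWWWW
144 .....WWWWWWWWWWWWWWWWW.GGGGGGGGGGGGGGG.WWWWWWWWWWWWWWWWWWWWWWWWWW
146 ....WWWWWWWWWWWWWWWWWW.GGGGGGGGGGGGGGG.WWWWWWW
[... 159 characters left out ...]

152 ..WWWWWWWWWWWWWWWWWWWWW..GGGGGGGGGGG..WWWWWWWWWWWWWWWWWWWWWWWWWW.
154 WWWWWWWWWWWWWWWWWWWWWWWWW...GGGGGG.WWWWWWWWWWWWWWWWWWWWWWWWWWWWW.
156 WWWWWWWWWWWWWWWWWWWWWWWWWWWWWWWWWWWWWWWWWWWWWWWWWWWWWWWWWWWWWWWW.
158 WWWWWWWWWWWWWWWWWWWWWWWWWWWWWWWWWWWWWWWWWWWWWWWWWWWWWWWWWWWWWWWW.
160 WWWWWWWWWWWWWWWWWWWWWWWWWWWWWWWWWWWWWWWWWWWWWWWWWWWWWWWWWWWWWWW..
162 WWWWWWWWWWWWWWWWWWWWWWWWWWWWWWWWWWWWWWWWWWWWWWWWWWWWWWWWWWWWWWW..
164 WWWWWWWWWWWWWWWWWWWWWWWWWWWWWWWWWWWWWWWWWWWWWWWWWWWWWWWWWWWWWWW.W
166 WWWWWWWWWWWWWWWWWWWWWWWWWWWWWWWWWWWWWWWWWWWWWWWWWWWWWWWWWWWWWW..W
168 WWWWWWWWWWWWWWWWWWWWWWWWWWWWWWWWWWWWWWWWWWWWWWWWWWWWWWWWWWWWWW..W
170 WWWWWWWWWWWWWWWWWWWWWWWWWWWWWWWWWWWWWWWWWWWWWWWWWWWWWWWWWWWWW..WW
```

{"name": "step_arm", "arguments": {"deltas": [[[0, 0, 0.01, -0.004, 0.025, 0, 0], [0, 0, 0.03, -0.011, 0.07, 0, 0], [0, 0, 0.05, -0.018, 0.12, 0, 0], [0, 0, 0.07, -0.026, 0.17, 0, 0], [0, 0, 0.09, -0.034, 0.22, 0, 0], [0, 0, 0.11, -0.042, 0.27, 0, 0], [0, 0, 0.13, -0.05, 0.32, 0, 0], [0, 0, 0.15, -0.057, 0.37, 0, 0], [0, 0, 0.17, -0.063, 0.41, 0.01, 0], [0, 0, 0.188, -0.069, 0.44, 0.02, 0], [0, 0, 0.188, -0.069, 0.4485, 0.022, 0], [0, 0, 0.188, -0.069, 0.4485, 0.022, 0], [0, 0, 0.188, -0.069, 0.4485, 0.022, 0]]], "squeeze": 20}}

```text
time: 18.48
ee_pos: [0.5111, -0.3051, 0.1051]
eef_rot: [1.0, 0.001, 0.0, -0.0]
ft_force: [0.2, -0.7, -0.3]
width: 0.0082
grip_force: 19.9
```

```bash
cat > look.py <<'E'
import sys
from h import *
np.set_printoptions(precision=4,suppress=True)
fn=sys.argv[1]; z=float(sys.argv[2]); s0=60
c,s=snap('wrist',fn); print(s['ee_pos'],R.from_quat(s['eef_rot']).as_euler('zyx'),s['width'],s['time'])
for k in HUE:
  for t in blobs(fn,k,(0,0,640,225),90,40)[:3]: 
    if 60<t[0]<3000: print(k,t,'w',pt(fn,*t[1:],z),'t',tool(pt(fn,*t[1:],z)))
E
python3 look.py w9.png .042
```

```text
[ 0.5111 -0.3051  0.1051] [-0.0027  0.0002 -3.1408] 0.008214664843201437 18.475
red (262.0, 314.7, 149.7) w [ 0.5598 -0.3082  0.042 ] t [0.0486 0.0031 0.0633]
blue (1224.0, 576.0, 197.3) w [ 0.525  -0.5054  0.042 ] t [0.0133 0.2002 0.0632]
blue (218.0, 183.6, 118.5) w [ 0.5811 -0.2161  0.042 ] t [ 0.0702 -0.0889  0.0634]
yel (230.0, 85.0, 153.1) w [ 0.5567 -0.1421  0.042 ] t [ 0.046  -0.163   0.0634]
yel (140.0, 124.5, 146.6) w [ 0.5615 -0.1714  0.042 ] t [ 0.0507 -0.1337  0.0634]
```

{"name": "step_arm", "arguments": {"deltas": [[[0, 0, 0, -0.001, 0.0015, 0.01, 0], [0, 0, 0, -0.0014, 0.0016, 0.028, 0], [0, 0, 0, -0.0014, 0.0016, 0.046, 0], [0, 0, 0, -0.0014, 0.0016, 0.062, 0], [0, 0, 0, -0.0014, 0.0016, 0.0715, 0], [0, 0, 0, -0.0014, 0.0016, 0.0715, 0], [0, 0, 0, -0.0014, 0.0016, 0.0715, 0]]], "squeeze": 20}}

```text
time: 19.4
ee_pos: [0.5096, -0.3085, 0.0341]
eef_rot: [1.0, 0.0, 0.0, 0.0]
ft_force: [0.7, 0.5, -0.2]
width: 0.0083
grip_force: 19.9
```

{"name": "step_arm", "arguments": {"deltas": [[[0, 0, 0, 0, 0, 0, 0], [0, 0, 0, 0, 0, 0, 0], [0, 0, 0, 0, 0, 0, 0], [0, 0, 0, 0, 0, 0, 0]]], "squeeze": 8}}

```text
time: 19.9
ee_pos: [0.5097, -0.3085, 0.034]
eef_rot: [1.0, 0.0, 0.001, 0.0]
ft_force: [1.4, -0.7, 2.6]
width: 0.0218
grip_force: 8.0
```

{"name": "step_arm", "arguments": {"deltas": [[[0, 0, 0, 0, 0, -0.015, 0], [0, 0, 0, 0, 0, -0.04, 0], [0, 0, 0, 0, 0, -0.075, 0], [0, 0, 0, -0.002, -0.03, -0.1, 0], [0, 0, -0.02, -0.005, -0.08, -0.1, 0], [0, 0, -0.04, -0.008, -0.13, -0.1, 0], [0, 0, -0.06, -0.011, -0.18, -0.1, 0], [0, 0, -0.08, -0.015, -0.23, -0.1, 0], [0, 0, -0.1, -0.018, -0.28, -0.1, 0], [0, 0, -0.12, -0.021, -0.33, -0.1, 0], [0, 0, -0.14, -0.025, -0.38, -0.1, 0], [0, 0, -0.16, -0.028, -0.43, -0.1, 0], [0, 0, -0.175, -0.031, -0.48, -0.1, 0], [0, 0, -0.188, -0.034, -0.525, -0.09, 0], [0, 0, -0.188, -0.036, -0.555, -0.07, 0], [0, 0, -0.188, -0.037, -0.572, -0.055, 0], [0, 0, -0.188, -0.037, -0.572, -0.045, 0], [0, 0, -0.188, -0.037, -0.572, -0.045, 0], [0, 0, -0.188, -0.037, -0.572, -0.045, 0]]], "squeeze": 8}}

```text
time: 22.28
ee_pos: [0.4725, 0.2625, 0.0792]
eef_rot: [0.996, 0.093, 0.0, 0.0]
ft_force: [-0.5, -0.0, -1.3]
width: 0.022
grip_force: 8.0
```

```bash
python3 look.py w10.png .014; python3 - <<'E'
from h import *
h=cv2.cvtColor(seg('w10.png'),cv2.COLOR_RGB2HSV)
m=((h[...,1]>90)&((h[...,0]<8)|(h[...,0]>172)))
for v in range(118,186,3): print(v,''.join('R' if m[v,u] else ('#' if h[v,u,2]<120 else ('w' if h[v,u,2]<200 else '.')) for u in range(270,356)))
E
```

```text
[0.4725 0.2625 0.0792] [-0.1869  0.0009  3.1414] 0.022003683275644146 22.275
red (630.0, 311.8, 160.6) w [0.5124 0.269  0.014 ] t [0.0403 0.0013 0.0653]
blue (1239.0, 363.9, 146.6) w [0.5294 0.2337 0.014 ] t [0.0505 0.0391 0.0653]
yel (1353.0, 419.1, 146.4) w [0.5371 0.1943 0.014 ] t [0.0507 0.0792 0.0653]
grn (386.0, 509.9, 154.2) w [0.5441 0.1274 0.014 ] t [0.0451 0.1462 0.0653]
118 wwwwwwwwwwwwwwwwwwwwwwwwwwwwwwwwwwwwwwwwwwwwwwwwwwwwwwwwwwwwwwwwwwwwwwwwwwwwwwwwwwwwww
121 wwwwwwwwwwwwwwwwwwwwwwwwwwwwwwwwwwwwwwwwwwwwwwwwwwwwwwwwwwwwwwwwwwwwwwwwwwwwwwwwwwwwww
124 wwwwwwwwwwwwwwwwwwwwwwwwwwwwwwwwwwwwwwwwwwwwwwwwwwwwwwwwwwwwwwwwwwwwwwwwwwwwwwwwwwwwww
127 wwwwwwwwwwwwwwwwwwwwwwwwwwwwwwwwwwRRRRRRwwwwwwwwRRRwwwwwwwwwwwwwwwwwwwwwwwwwwwwwwwwwww
130 wwwwwwwwwwwwwwwwwwwwwwwwwwwRRRRwwwwwwwwwwwwwwwwwwwwwwwwwwwwwwwwwwwwwwwwwwwwwwwwwwwwwww
133 wwwwwwwwwwwwwwwwwwwwwwwwRRRwwwwwwwwwwwwwwwwwwwwwwwwwwwwwwwwwwwwwwwwwwwwwwwwwwwwwwwwwww
136 wwwwwwwwwwwwwwwwwwwwwwwwwwwwwwwwwwwwwwwwwwwwwwwwwwwwwwwwwwwwwwwwwwwwwwwwwwwwwwwwwwwwww
139 wwwwwwwwwwwwwwwwwwwwwwwwwwwwwwwwwwwwwwwwwwwwwwwwwwwwwwwwwwwwwwwwwwwwwwwwwww
[... 676 characters left out ...]
wwwwwwRRRRRRRRRRRRRRRRRRRRRRRRRRRwwwwwwwwwwwwwwwwwwwwwwwwwwwwww
166 wwwwwwwwwwwwwwwwwwwwwwwwwwwwwRRRRRRRRRRRRRRRRRRRRRRRRRRRwwwwwwwwwwwwwwwwwwwwwwwwwwwwww
169 wwwwwwwwwwwwwwwwwwwwwwwwwwwwwwwRRRRRRRRRRRRRRRRRRRRRRRwwwwwwwwwwwwwwwwwwwwwwwwwwwwwwww
172 wwwwwwwwwwwwwwwwwwwwwwwwwwwwwwwwwwRRRRRRRRRRRRRRRRRwwwwwwwwwwwwwwwwwwwwwwwwwwwwwwwwwww
175 wwwwwwwwwwwwwwwwwwwwwwwwwwwwwwwwwwwwwwwwwwwwwwwwwwwwwwwwwwwwwwwwwwwwwwwwwwwwwwwwwwwwww
178 wwwwwwwwwwwwwwwwwwwwwwwwwwwwwwwwwwwwwwwwwwwwwwwwwwwwwwwwwwwwwwwwwwwwwwwwwwwwwwwwwwwwww
181 wwwwwwwwwwwwwwwwwwwwwwwwwwwwwwwwwwwwwwwwwwwwwwwwwwwwwwwwwwwwwwwwwwwwwwwwwwwwwwwwwwwwww
184 wwwwwwwwwwwwwwwwwwwwwwwwwwwwwwwwwwwwwwwwwwwwwwwwwwwwwwwwwwwwwwwwwwwwwwwwwwwwwwwwwwwwww
```

{"name": "step_arm", "arguments": {"deltas": [[[0, 0, 0, -0.001, 0, 0.01, 0], [0, 0, 0, -0.001, 0, 0.02, 0], [0, 0, 0, -0.001, 0, 0.026, 0], [0, 0, 0, -0.001, 0, 0.03, 0], [0, 0, 0, -0.001, 0, 0.0315, 0], [0, 0, 0, -0.001, 0, 0.0315, 0], [0, 0, 0, -0.001, 0, 0.0315, 0]]], "squeeze": 8}}

```text
time: 23.2
ee_pos: [0.4709, 0.2636, 0.0473]
eef_rot: [0.996, 0.094, 0.0, -0.0]
ft_force: [0.6, -0.4, -0.8]
width: 0.0219
grip_force: 8.0
```

{"name": "step_arm", "arguments": {"deltas": [[[0, 0, 0, 0, 0, 0, 0], [0, 0, 0, 0, 0, 0, 0], [0, 0, 0, 0, 0, 0, 0], [0, 0, 0, 0, 0, -0.015, 0], [0, 0, 0, 0, 0, -0.03, 0], [0, 0, 0, 0, 0, -0.055, 0], [0, 0, 0, 0, 0, -0.08, 0], [0, 0, 0, 0, 0, -0.08, 0], [0, 0, 0, 0, 0, -0.08, 0]]], "squeeze": 20}}

```text
time: 24.32
ee_pos: [0.4706, 0.2634, 0.1269]
eef_rot: [0.996, 0.094, 0.0, 0.0]
ft_force: [0.2, 1.0, -1.0]
width: 0.0083
grip_force: 19.9
```

```bash
python3 look.py w11.png .014;python3 look.py w11b.png .056
```

```text
[0.4706 0.2634 0.1269] [-0.1888  0.0001  3.1415] 0.008254887746497835 24.325
red (243.0, 312.9, 145.2) w [0.5177 0.2704 0.014 ] t [0.048  0.0018 0.1124]
blue (763.0, 356.1, 139.4) w [0.53   0.2336 0.014 ] t [0.0532 0.0402 0.1124]
yel (905.0, 400.9, 140.1) w [0.5369 0.1943 0.014 ] t [0.0526 0.0801 0.1125]
grn (232.0, 468.0, 145.0) w [0.5441 0.1343 0.014 ] t [0.0484 0.1405 0.1125]
[0.4703 0.2632 0.1265] [-0.1888 -0.0008  3.1411] 0.0083019513785792 24.375
red (246.0, 312.9, 144.8) w [0.5211 0.2711 0.056 ] t [0.0515 0.0017 0.0702]
blue (771.0, 356.1, 139.0) w [0.5313 0.2405 0.056 ] t [0.0558 0.0337 0.0702]
yel (902.0, 400.9, 139.7) w [0.5371 0.2078 0.056 ] t [0.0553 0.0669 0.0702]
grn (233.0, 468.3, 144.7) w [0.543  0.1576 0.056 ] t [0.0517 0.1173 0.0702]
```

{"name": "step_arm", "arguments": {"deltas": [[[0, 0, 0.01, -0.002, 0.025, 0, 0], [0, 0, 0.03, -0.005, 0.07, 0, 0], [0, 0, 0.05, -0.008, 0.12, 0, 0], [0, 0, 0.07, -0.011, 0.17, 0, 0], [0, 0, 0.09, -0.014, 0.22, 0, 0], [0, 0, 0.11, -0.017, 0.27, 0, 0], [0, 0, 0.13, -0.02, 0.32, 0, 0], [0, 0, 0.15, -0.023, 0.37, 0, 0], [0, 0, 0.17, -0.026, 0.42, 0.01, 0], [0, 0, 0.186, -0.03, 0.46, 0.02, 0], [0, 0, 0.186, -0.03, 0.481, 0.022, 0], [0, 0, 0.186, -0.03, 0.481, 0.022, 0], [0, 0, 0.186, -0.03, 0.481, 0.022, 0]]], "squeeze": 20}}

```text
time: 26.05
ee_pos: [0.5311, -0.2139, 0.1048]
eef_rot: [1.0, 0.002, -0.0, -0.0]
ft_force: [-0.1, 0.2, -0.5]
width: 0.0086
grip_force: 19.9
```

```bash
python3 look.py w12.png .042
```

```text
[ 0.5311 -0.2139  0.1048] [-0.0031 -0.0006 -3.1409] 0.008584416785181289 26.05
blue (235.0, 313.6, 147.8) w [ 0.5812 -0.2162  0.042 ] t [0.0498 0.0029 0.063 ]
yel (282.0, 210.8, 180.6) w [ 0.5568 -0.1402  0.042 ] t [ 0.0257 -0.0732  0.063 ]
yel (73.0, 234.6, 166.5) w [ 0.5674 -0.1585  0.042 ] t [ 0.0363 -0.0548  0.063 ]
```

{"name": "step_arm", "arguments": {"deltas": [[[0, 0, 0, 0, 0.0014, 0.01, 0], [0, 0, 0, 0, 0.0014, 0.028, 0], [0, 0, 0, 0, 0.0014, 0.046, 0], [0, 0, 0, 0, 0.0014, 0.062, 0], [0, 0, 0, 0, 0.0014, 0.071, 0], [0, 0, 0, 0, 0.0014, 0.071, 0], [0, 0, 0, 0, 0.0014, 0.071, 0]]], "squeeze": 20}}

```text
time: 26.98
ee_pos: [0.5318, -0.2162, 0.0345]
eef_rot: [1.0, 0.001, 0.0, 0.0]
ft_force: [-0.6, 0.2, 0.5]
width: 0.0086
grip_force: 19.9
```

{"name": "step_arm", "arguments": {"deltas": [[[0, 0, 0, 0, 0, 0, 0], [0, 0, 0, 0, 0, 0, 0], [0, 0, 0, 0, 0, 0, 0], [0, 0, 0, 0, 0, 0, 0]]], "squeeze": 8}}

```text
time: 27.48
ee_pos: [0.5319, -0.2162, 0.0344]
eef_rot: [1.0, 0.001, 0.0, 0.0]
ft_force: [0.2, -0.3, 1.9]
width: 0.0218
grip_force: 8.0
```

{"name": "step_arm", "arguments": {"deltas": [[[0, 0, 0, 0, 0, -0.015, 0], [0, 0, 0, 0, 0, -0.04, 0], [0, 0, 0, 0, 0, -0.075, 0], [0, 0, 0, -0.003, -0.03, -0.1, 0], [0, 0, -0.02, -0.008, -0.07, -0.1, 0], [0, 0, -0.05, -0.013, -0.11, -0.1, 0], [0, 0, -0.07, -0.018, -0.15, -0.1, 0], [0, 0, -0.09, -0.023, -0.2, -0.1, 0], [0, 0, -0.11, -0.029, -0.25, -0.1, 0], [0, 0, -0.13, -0.035, -0.3, -0.1, 0], [0, 0, -0.15, -0.041, -0.35, -0.1, 0], [0, 0, -0.17, -0.046, -0.395, -0.09, 0], [0, 0, -0.186, -0.05, -0.425, -0.07, 0], [0, 0, -0.186, -0.0516, -0.4405, -0.055, 0], [0, 0, -0.186, -0.0516, -0.4405, -0.045, 0], [0, 0, -0.186, -0.0516, -0.4405, -0.045, 0], [0, 0, -0.186, -0.0516, -0.4405, -0.045, 0]]], "squeeze": 8}}

```text
time: 29.6
ee_pos: [0.4795, 0.2231, 0.0796]
eef_rot: [0.996, 0.093, 0.0, 0.0]
ft_force: [-0.4, 0.6, 0.6]
width: 0.0216
grip_force: 8.0
```

```bash
python3 look.py w13.png .014; python3 - <<'E'
from h import *
t=blobs('w13.png','blue',(280,140,345,225),90,40); print(t,tool(pt('w13.png',*t[0][1:],.088)))
E
```

```text
[0.4795 0.2231 0.0796] [-0.1867  0.0009  3.1415] 0.021615081536018314 29.6
red (429.0, 243.3, 153.8) w [0.5148 0.2799 0.014 ] t [ 0.0452 -0.0489  0.0658]
blue (569.0, 310.3, 160.8) w [0.519  0.2307 0.014 ] t [0.0401 0.0002 0.0658]
yel (1351.0, 363.9, 145.8) w [0.537  0.1944 0.014 ] t [0.0511 0.0392 0.0658]
grn (362.0, 441.3, 153.3) w [0.5423 0.1374 0.014 ] t [0.0457 0.0962 0.0658]
[(569.0, 310.3, 160.8)] [ 0.05025902  0.00053762 -0.00822329]
```

{"name": "step_arm", "arguments": {"deltas": [[[0, 0, 0, 0, 0, 0.01, 0], [0, 0, 0, 0, 0, 0.02, 0], [0, 0, 0, 0, 0, 0.026, 0], [0, 0, 0, 0, 0, 0.03, 0], [0, 0, 0, 0, 0, 0.0315, 0], [0, 0, 0, 0, 0, 0.0315, 0], [0, 0, 0, 0, 0, 0.0315, 0]]], "squeeze": 8}}

```text
time: 30.52
ee_pos: [0.4788, 0.2244, 0.0478]
eef_rot: [0.996, 0.094, 0.0, -0.0]
ft_force: [0.8, -0.8, -0.2]
width: 0.0218
grip_force: 8.0
```

{"name": "step_arm", "arguments": {"deltas": [[[0, 0, 0, 0, 0, 0, 0], [0, 0, 0, 0, 0, 0, 0], [0, 0, 0, 0, 0, 0, 0], [0, 0, 0, 0, 0, -0.015, 0], [0, 0, 0, 0, 0, -0.03, 0], [0, 0, 0, 0, 0, -0.055, 0], [0, 0, 0, 0, 0, -0.08, 0], [0, 0, 0, 0, 0, -0.08, 0], [0, 0, 0, 0, 0, -0.08, 0]]], "squeeze": 20}}

```text
time: 31.65
ee_pos: [0.4785, 0.2243, 0.1275]
eef_rot: [0.996, 0.094, 0.0, -0.0]
ft_force: [-0.3, -0.3, 0.1]
width: 0.0094
grip_force: 19.9
```

```bash
python3 look.py w14.png .014;python3 look.py w14b.png .056
```

```text
[0.4785 0.2243 0.1275] [-0.1888  0.0001 -3.1416] 0.00939128893506574 31.65
red (252.0, 259.9, 145.7) w [0.5163 0.2778 0.014 ] t [ 0.0475 -0.0456  0.1129]
blue (208.0, 311.8, 145.9) w [0.5249 0.2321 0.014 ] t [0.0474 0.0009 0.1129]
yel (845.0, 356.4, 139.9) w [0.5376 0.1941 0.014 ] t [0.0527 0.0406 0.1129]
grn (213.0, 414.6, 145.6) w [0.5425 0.1417 0.014 ] t [0.0477 0.093  0.113 ]
[0.4783 0.2242 0.127 ] [-0.1889 -0.0008  3.1411] 0.009145770650959596 31.7
red (257.0, 259.7, 145.4) w [0.5211 0.2709 0.056 ] t [ 0.051  -0.038   0.0707]
blue (206.0, 311.7, 145.5) w [0.5283 0.2328 0.056 ] t [0.051  0.0008 0.0707]
yel (852.0, 356.3, 139.6) w [0.5388 0.2011 0.056 ] t [0.0553 0.0339 0.0707]
grn (213.0, 414.7, 145.3) w [0.543  0.1574 0.056 ] t [0.0512 0.0776 0.0707]
```

{"name": "step_arm", "arguments": {"deltas": [[[0, 0, 0, 0, 0, -0.02, 0], [0, 0, -0.1, -0.001, 0.035, -0.02, 0], [0, 0, -0.22, -0.002, 0.08, -0.02, 0], [0, 0, -0.35, -0.003, 0.125, -0.02, 0], [0, 0, -0.48, -0.004, 0.17, -0.02, 0], [0, 0, -0.61, -0.005, 0.215, -0.02, 0], [0, 0, -0.74, -0.006, 0.26, -0.02, 0], [0, 0, -0.87, -0.007, 0.305, -0.02, 0], [0, 0, -1.0, -0.008, 0.35, -0.01, 0], [0, 0, -1.12, -0.009, 0.39, 0.01, 0], [0, 0, -1.21, -0.009, 0.419, 0.022, 0], [0, 0, -1.21, -0.009, 0.419, 0.022, 0], [0, 0, -1.21, -0.009, 0.419, 0.022, 0]]], "squeeze": 20}}

```text
time: 33.38
ee_pos: [0.5484, -0.1879, 0.1051]
eef_rot: [0.765, 0.644, -0.0, -0.001]
ft_force: [-0.6, 0.4, -0.2]
width: 0.0091
grip_force: 19.9
```

```bash
python3 look.py w15.png .042
```

```text
[ 0.5484 -0.1879  0.1051] [-1.3983 -0.0008 -3.1408] 0.009054337432697115 33.375
blue (1640.0, 624.9, 138.9) w [ 0.777  -0.1704  0.042 ] t [0.0558 0.2221 0.0636]
yel (62.0, 312.3, 153.9) w [ 0.5556 -0.143   0.042 ] t [ 0.045  -0.0008  0.0636]
```

```bash
python3 - <<'E'
from h import *
h=cv2.cvtColor(seg('w15.png'),cv2.COLOR_RGB2HSV)
for v in range(120,180,3): print(v,''.join('Y' if 15<=h[v,u,0]<=34 and h[v,u,1]>70 else ('#' if h[v,u,2]<90 else ('w' if h[v,u,2]<170 else '.')) for u in range(270,356)))
m=((h[...,0]>=15)&(h[...,0]<=34)&(h[...,1]>70)).astype(np.uint8);m[:120]=0;m[180:]=0;m[:,:270]=0;m[:,356:]=0
n,l,st,ce=cv2.connectedComponentsWithStats(m)
for i in range(1,n):
  if st[i,4]>40: print(st[i],ce[i],tool(pt('w15.png',*ce[i],.042)))
E
```

```text
120 ..................................wwwww.....wwwwwwwwwwwwwwwwwwwwwwwwwwwwwwwwwwwwwwwwww
123 .............................wwwwwwwwwww...wwwwwwwwwwwwwwwwwwwwwwwwwwwwwwwwwwwwwwwwwww
126 ............................wwwwwwww..........YY.wwwwwwwwwwwwwwwwwwwwwwwwwwwwwwwwwwwww
129 ............................ww.........................wwwwwwwwwwwwwwwwwwwwwwwwwwwwwww
132 .........................................................wwwwwwwwwwwwwwwwwwwwwwwwwwwww
135 ...........................................................wwwwwwwwwwwwwwwwwwwwwwwwwww
138 .............................................................wwwwwwwwwwwwwwwwwwwwwwwww
141 ..............................................YYY.............wwwwwwwwwwwwwwwwwwwwwwww
144 wwwwwwwwwwwwwww....www...........................YY............wwwwwwwwwwwwwwwwwwwwwww
147 wwwwwwwwwwwwwwwwwwwwwww............Y...............Y..........wwwwwwwwwwwwwwwwwwwwwwww
150 w.....wwwwwwwwwwwwwwwwww..........YYY.............YY..........wwwwwwwwwwww........ww#w
153 .......wwwwwwwwwwwwwwwwwww.........YYYYYYYYYYYYYYYY.........wwwwwwwwwwwwww........ww##
156 ........wwwwwwwwwwwwwwwwwww...........YYYYYYYYYY...........wwwwwwwwwwwwww.........w#ww
159 .........wwwwwwwwwwwwwwwwwwwww..........................wwwwwwwwwwwwwwww.........ww##w
162 w........wwwwwwwwwwwwwwwwwwwwwwww...................wwwwwwwwwwwwwwwwwwww.........ww#w#
165 ww.......wwwwwwwwwwwwwwwwwwwwwwwwwwwwwwwwwwwwwwwwwwwwwwwwwwwwwwwwwwwwwww........www#w#
168 www.......wwwwwwwwwwwwwwwwwwwwwwwwwwwwwwwwwwwwwwwwwwwwwwwwwwwwwwwwwwwwww.......wwwwww#
171 wwww.......wwwwwwwwwwwwwwwwwwwwwwwwwwwwwwwwwwwwwwwwwwwwwwwwwwwwwwwwwwww.......wwww#www
174 wwww.......wwwwwwwwwwwwwwwwwwwwwwwwwwwwwwwwwwwwwwwwwwwwwwwwwwwwwwwwwwww......wwwwwww#w
177 wwwww.......wwwwwwwwwwwwwwwwwwwwwwwwwwwwwwwwwwwwwwwwwwwwwwwwwwwwwwwwww.......wwwww#www
[304 147  18  11  93] [312.61290323 152.95698925] [ 0.04570046 -0.00053275  0.06358238]
```

```bash
python3 - <<'E'
from h import *
s=readout.read_state();print(s['ee_pos'],R.from_quat(s['eef_rot']).as_euler('zyx'),s['joint_vel'].round(3)); p=pt('w15.png',313,148,.042); print(p,tool(p))
E
python3 look.py w16.png .042; python3 - <<'E'
from h import *
p=pt('w16.png',313,148,.042); print(p,tool(p))
E
```

```text
[ 0.5486648  -0.18752304  0.10555217] [-1.39930675e+00 -3.19248684e-05 -3.14091817e+00] [-0.007 -0.008 -0.002 -0.001  0.002 -0.002  0.007]
[ 0.55681368 -0.13890818  0.042     ] [ 0.04925046 -0.00025747  0.06358468]
[ 0.5487 -0.1875  0.1056] [-1.3993 -0.     -3.1409] 0.008885827307196966 33.425
blue (1728.0, 624.3, 139.7) w [ 0.7776 -0.1705  0.042 ] t [0.0556 0.2226 0.0639]
yel (73.0, 311.5, 154.0) w [ 0.5553 -0.1427  0.042 ] t [ 0.0452 -0.0012  0.0638]
[ 0.55711815 -0.13858834  0.042     ] [ 0.04953665 -0.00014153  0.06383404]
```

{"name": "step_arm", "arguments": {"deltas": [[[0, 0, 0, 0, -0.0012, 0.01, 0], [0, 0, 0, 0, -0.0012, 0.028, 0], [0, 0, 0, 0, -0.0012, 0.046, 0], [0, 0, 0, 0, -0.0012, 0.062, 0], [0, 0, 0, 0, -0.0012, 0.071, 0], [0, 0, 0, 0, -0.0012, 0.071, 0], [0, 0, 0, 0, -0.0012, 0.071, 0]]], "squeeze": 20}}

```text
time: 34.35
ee_pos: [0.5477, -0.1889, 0.0351]
eef_rot: [0.765, 0.644, 0.0, 0.0]
ft_force: [-0.4, 0.6, -0.1]
width: 0.0091
grip_force: 19.9
```

{"name": "step_arm", "arguments": {"deltas": [[[0, 0, 0, 0, 0, 0, 0], [0, 0, 0, 0, 0, 0, 0], [0, 0, 0, 0, 0, 0, 0], [0, 0, 0, 0, 0, 0, 0]]], "squeeze": 8}}

```text
time: 34.85
ee_pos: [0.5475, -0.1886, 0.0347]
eef_rot: [0.765, 0.644, 0.0, 0.0]
ft_force: [0.6, 0.4, -1.0]
width: 0.0219
grip_force: 8.0
```

{"name": "step_arm", "arguments": {"deltas": [[[0, 0, 0, 0, 0, -0.015, 0], [0, 0, 0, 0, 0, -0.04, 0], [0, 0, 0, 0, 0, -0.075, 0], [0, 0, 0.08, 0.02, -0.007, -0.1, 0], [0, 0, 0.2, 0.055, -0.019, -0.1, 0], [0, 0, 0.32, 0.09, -0.031, -0.1, 0], [0, 0, 0.44, 0.125, -0.043, -0.1, 0], [0, 0, 0.56, 0.16, -0.056, -0.1, 0], [0, 0, 0.68, 0.2, -0.069, -0.1, 0], [0, 0, 0.8, 0.24, -0.083, -0.1, 0], [0, 0, 0.92, 0.28, -0.097, -0.1, 0], [0, 0, 1.04, 0.315, -0.109, -0.1, 0], [0, 0, 1.15, 0.345, -0.119, -0.085, 0], [0, 0, 1.21, 0.358, -0.124, -0.07, 0], [0, 0, 1.21, 0.358, -0.124, -0.055, 0], [0, 0, 1.21, 0.358, -0.124, -0.045, 0], [0, 0, 1.21, 0.358, -0.124, -0.045, 0], [0, 0, 1.21, 0.358, -0.124, -0.045, 0]]], "squeeze": 8}}

```text
time: 37.1
ee_pos: [0.4869, 0.1848, 0.0801]
eef_rot: [0.996, 0.094, 0.0, -0.0]
ft_force: [0.2, -0.1, -0.3]
width: 0.0217
grip_force: 8.0
```

```bash
python3 look.py w17.png .014; python3 - <<'E'
from h import *
for k in HUE:
  for t in blobs('w17.png',k,(100,100,540,225),90,40)[:2]: print(k,t,pt('w17.png',*t[1:],.056))
h=cv2.cvtColor(seg('w17.png'),cv2.COLOR_RGB2HSV)
for v in range(122,184,3): print(v,''.join('Y' if 15<=h[v,u,0]<=34 and h[v,u,1]>70 else ('#' if h[v,u,2]<90 else ('w' if h[v,u,2]<170 else '.')) for u in range(270,356)))
E
```

```text
[0.4869 0.1848 0.0801] [-0.1881  0.0008 -3.1414] 0.021743888776340384 37.1
red (440.0, 178.3, 153.7) w [0.5132 0.2886 0.014 ] t [ 0.0452 -0.0969  0.0662]
red (74.0, 207.6, 132.7) w [0.5323 0.2689 0.014 ] t [ 0.0602 -0.074   0.0662]
blue (382.0, 243.7, 153.9) w [0.5221 0.2414 0.014 ] t [ 0.0451 -0.0489  0.0662]
yel (652.0, 312.5, 160.3) w [0.527  0.1909 0.014 ] t [0.0404 0.0016 0.0662]
grn (362.0, 374.8, 153.7) w [0.5404 0.1469 0.014 ] t [0.0453 0.0474 0.0662]
red (440.0, 178.3, 153.7) [0.52154289 0.26988422 0.056     ]
red (74.0, 207.6, 132.7) [0.53676068 0.25419852 0.056     ]
blue (382.0, 243.7, 153.9) [0.5286239  0.23231078 0.056     ]
blue (9.0, 258.4, 127.7) [0.54501399 0.22595885 0.056     ]
yel (652.0, 312.5, 160.3) [0.53251683 0.1920741  0.056     ]
yel (30.0, 301.9, 124.7) [0.55132869 0.20184396 0.056     ]
grn (362.0, 374.8, 153.7) [0.54317164 0.15700699 0.056     ]
122 wwww.wwww.wwwwwwww.wwwwwwwwwwwwwwwYYYYYYYYYYYYYYYYYYwwwwwwwwwwww.w...wwwwwwwwwwwww.w..
125 wwwwwwwwwwwwwwww.wwwwwwwwwwwYYYwwwwwwwwwwwwwwwwwwwwwwwwYYwww.wwww.wwwwwwwwwww..w.w....
128 wwwwwwwwwwwwwwwwwwwwwwwwY
[... 999 characters left out ...]
wwwwwwYYYYYYYYYYYYYYYYYYYYYYYYYYYYwwwwwwwwwwwwwww..wwwwwwwwwwww
164 wwwwwwwwwwwwwwwwwwwwwwwwwwwwwYYYYYYYYYYYYYYYYYYYYYYYYYYYYwwwwwwwwww.www.w.....wwwwwwww
167 wwwwwwwwwwwwwwwwwwwwwwwwwwwwwwYYYYYYYYYYYYYYYYYYYYYYYYYYwwwwwwwww.w.wwwwwwwwwwwwwwwwww
170 wwwwwwwwwwwwwwwwwwwwwwwwwwwwwwwwYYYYYYYYYYYYYYYYYYYYYYwwwwwwwwwwwwwwwwwwwwwwwwww..wwww
173 wwwwwwwwww.w.wwwwwwwwwwwwwwwwwwwwwwYYYYYYYYYYYYYYYYwwwwwwwwwwwwwwwwwwwwwwww..wwwwwwwww
176 wwwwwwwwwwww...w.wwwwwwwwwwwwwwwwwwwwwwwwwwwwwwwwwwwwwwwwwwwww.wwwwwwwwwwwwwwwwwwwwwww
179 ww.ww...wwwwwwwwwwwwwww.wwwwwwwwwwwwwwwwwwwwwwwwwwwwwwwwwwwww.w.wwwwwwwwwwwwwwwwwwwwww
182 wwwwww.wwwwwwwwwwwwwwwwwwwwwwwwwwwwwwww.wwwwww.wwwwwwwwwwwwwwwwwwwwwwwwwwwwwwwwwww.www
```

{"name": "step_arm", "arguments": {"deltas": [[[0, 0, 0, 0, -0.0005, 0.01, 0], [0, 0, 0, 0, -0.0005, 0.02, 0], [0, 0, 0, 0, -0.0005, 0.026, 0], [0, 0, 0, 0, -0.0005, 0.03, 0], [0, 0, 0, 0, -0.0005, 0.0315, 0], [0, 0, 0, 0, -0.0005, 0.0315, 0], [0, 0, 0, 0, -0.0005, 0.0315, 0]]], "squeeze": 8}}

```text
time: 38.02
ee_pos: [0.4864, 0.1858, 0.0483]
eef_rot: [0.996, 0.094, 0.0, -0.0]
ft_force: [0.0, 1.2, 0.2]
width: 0.0218
grip_force: 8.0
```

{"name": "step_arm", "arguments": {"deltas": [[[0, 0, 0, 0, 0, 0, 0], [0, 0, 0, 0, 0, 0, 0], [0, 0, 0, 0, 0, 0, 0], [0, 0, 0, 0, 0, -0.015, 0], [0, 0, 0, 0, 0, -0.03, 0], [0, 0, 0, 0, 0, -0.055, 0], [0, 0, 0, 0, 0, -0.08, 0], [0, 0, 0, 0, 0, -0.12, 0], [0, 0, 0, -0.02, 0, -0.12, 0], [0, 0, 0, -0.02, 0, -0.12, 0]]], "squeeze": 20}}

```text
time: 39.28
ee_pos: [0.4663, 0.1821, 0.1695]
eef_rot: [0.996, 0.094, 0.001, -0.0]
ft_force: [0.9, 0.0, -1.0]
width: 0.0096
grip_force: 19.9
```

```bash
python3 look.py w18.png .056; python3 - <<'E'
from h import *
a=cv2.imread('pics/w18.png')[60:230,200:420]; cv2.imwrite('pics/c18.png',cv2.resize(a,None,fx=3.5,fy=3.5,interpolation=2))
E
```

```text
[0.4663 0.1821 0.1695] [-0.1893  0.0016 -3.1409] 0.009614274191359316 39.275
red (188.0, 223.5, 119.0) w [0.5211 0.2704 0.056 ] t [ 0.0697 -0.0766  0.1131]
blue (176.0, 267.7, 119.3) w [0.5281 0.2323 0.056 ] t [ 0.0695 -0.0379  0.1131]
yel (177.0, 315.1, 113.1) w [0.5411 0.1926 0.056 ] t [0.0748 0.0036 0.1131]
yel (116.0, 306.5, 127.4) w [0.5278 0.1977 0.056 ] t [ 0.0627 -0.0039  0.1131]
grn (141.0, 355.6, 119.1) w [0.5429 0.1568 0.056 ] t [0.0698 0.0391 0.1131]
```

View pics/c18.png

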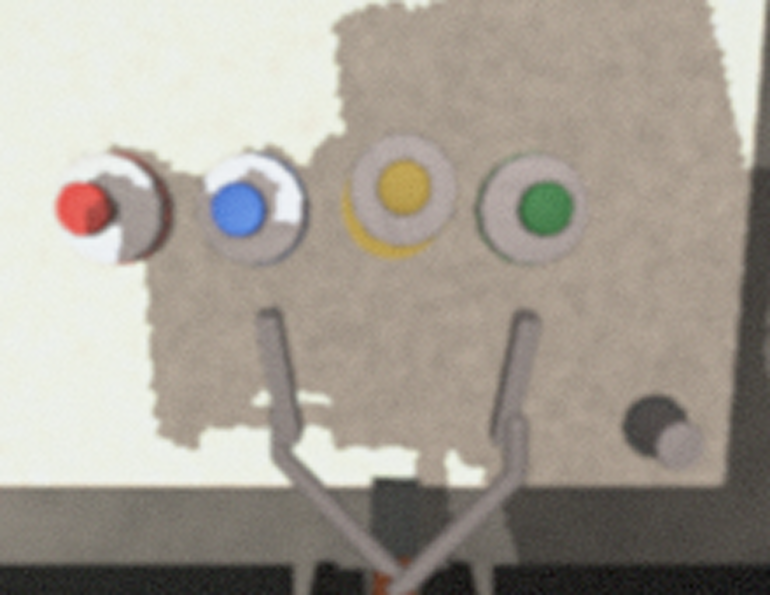

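{"name": "step_arm", "arguments": {"deltas": [[[0, 0, 0, 0.015, 0.0015, 0, 0], [0, 0, 0, 0.025, 0.0025, 0.03, 0], [0, 0, 0, 0.025, 0.0025, 0.06, 0], [0, 0, 0, 0.025, 0.0025, 0.06, 0], [0, 0, 0, 0.025, 0.0025, 0.06, 0]]], "squeeze": 20}}

```text
time: 39.95
ee_pos: [0.4927, 0.1845, 0.1089]
eef_rot: [0.996, 0.094, 0.0, -0.0]
ft_force: [0.8, -1.1, -0.3]
width: 0.0096
grip_force: 19.9
```

```bash
python3 look.py w19.png .056; python3 look.py w19b.png .056
```

```text
[0.4927 0.1845 0.1089] [-0.1886  0.0008 -3.1413] 0.009619100735739898 39.95
red (306.0, 196.1, 157.3) w [0.5214 0.2702 0.056 ] t [ 0.044  -0.0787  0.0534]
blue (262.0, 252.3, 157.5) w [0.5286 0.2321 0.056 ] t [ 0.044  -0.04    0.0534]
yel (291.0, 312.0, 150.0) w [0.5414 0.1927 0.056 ] t [0.0491 0.0012 0.0534]
yel (81.0, 298.1, 159.9) w [0.5329 0.2008 0.056 ] t [ 0.0423 -0.0084  0.0533]
grn (249.0, 363.4, 157.2) w [0.5432 0.1569 0.056 ] t [0.0442 0.0366 0.0533]
[0.4928 0.1846 0.1093] [-0.1887  0.0016 -3.1409] 0.009209477161874688 40.0
red (301.0, 196.6, 157.4) w [0.5214 0.2702 0.056 ] t [ 0.0441 -0.0787  0.0535]
blue (260.0, 252.5, 157.6) w [0.5286 0.2322 0.056 ] t [ 0.044  -0.04    0.0535]
yel (291.0, 312.2, 150.1) w [0.5414 0.1927 0.056 ] t [0.0492 0.0012 0.0535]
yel (81.0, 298.9, 160.7) w [0.5325 0.2003 0.056 ] t [ 0.0419 -0.008   0.0535]
grn (250.0, 363.5, 157.4) w [0.5432 0.1569 0.056 ] t [0.0443 0.0367 0.0535]
```

{"name": "step_arm", "arguments": {"deltas": [[[0, 0, 0, -0.0008, 0, 0.01, 0], [0, 0, 0, -0.0008, 0, 0.025, 0], [0, 0, 0, -0.0008, 0, 0.04, 0], [0, 0, 0, -0.0008, 0, 0.052, 0], [0, 0, 0, -0.0008, 0, 0.06, 0], [0, 0, 0, -0.0008, 0, 0.06, 0], [0, 0, 0, -0.0008, 0, 0.06, 0]]], "squeeze": 20}}

```text
time: 40.92
ee_pos: [0.4912, 0.1842, 0.0484]
eef_rot: [0.996, 0.094, 0.0, -0.0]
ft_force: [-0.5, 0.1, -0.5]
width: 0.0098
grip_force: 19.9
```

{"name": "step_arm", "arguments": {"deltas": [[[0, 0, 0, 0, 0, 0, 0], [0, 0, 0, 0, 0, 0, 0], [0, 0, 0, 0, 0, 0, 0], [0, 0, 0, 0, 0, 0, 0], [0, 0, 0, 0, 0, -0.005, 0], [0, 0, 0, 0, 0, -0.01, 0], [0, 0, 0, -0.003, -0.002, -0.01, 0], [0, 0, 0, -0.005, -0.003, -0.01, 0], [0, 0, 0, -0.005, -0.003, -0.01, 0]]], "squeeze": 8}}

```text
time: 42.05
ee_pos: [0.4851, 0.1862, 0.0579]
eef_rot: [0.996, 0.094, -0.0, 0.0]
ft_force: [0.2, 0.7, -1.9]
width: 0.0192
grip_force: 7.9
```

```bash
python3 look.py w20.png .056
```

```text
[0.4851 0.1862 0.0579] [-0.1892 -0.0003  3.1415] 0.01921218432425556 42.05
red (617.0, 161.6, 155.3) w [0.5216 0.2697 0.056 ] t [ 0.0514 -0.0753  0.002 ]
red (146.0, 200.8, 139.4) w [0.5333 0.2509 0.056 ] t [ 0.0593 -0.0546  0.002 ]
blue (532.0, 236.8, 155.9) w [0.5285 0.2323 0.056 ] t [ 0.0511 -0.0372  0.002 ]
yel (632.0, 310.8, 158.7) w [0.5342 0.1952 0.056 ] t [0.0498 0.0003 0.002 ]
grn (501.0, 387.7, 155.4) w [0.5432 0.1572 0.056 ] t [0.0515 0.0393 0.002 ]
```

```bash
python3 - <<'E'
from h import *
snap('side','s20.png'); snap('scene','sc20.png')
p=(0.5342,.1952,.04)
def cr(fn,w,h,f,c=None):
    c=px(fn,p) if c is None else c; im=cv2.imread('pics/'+fn); u,v=int(c[0]),int(c[1]); u0=max(0,u-w//2);v0=max(0,v-h//2)
    return cv2.resize(im[v0:v0+h,u0:u0+w],(w*f,h*f),interpolation=2)
A=cr('s20.png',80,60,5); B=cr('sc20.png',80,60,5); C=cr('w20.png',160,60,5,(311,165)) 
print(px('s20.png',p),px('sc20.png',p))
cv2.imwrite('pics/m20.png',np.vstack([np.hstack([A,B]),C]))
E
```

```text
[257.13342651 178.46459998] [312.13022855 245.2439271 ]
```

View pics/m20.png

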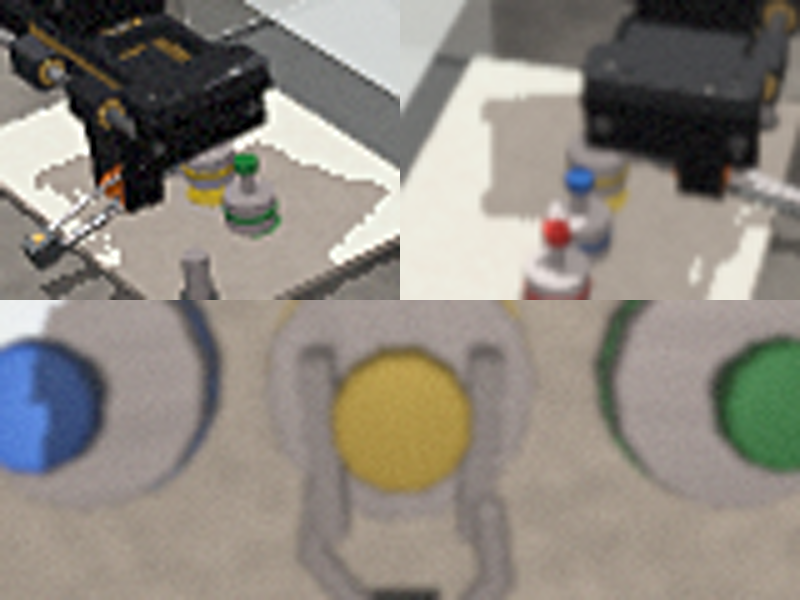

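```bash
python3 - <<'E'
from h import *
np.set_printoptions(precision=4,suppress=True)
for z in (.058,.062,.066): print(z,tool(pt('w20.png',310.8,158.7,z)))
for p in [(.5286,.2322,.056),(.5359,.1946,.056),(.5432,.157,.056),(.5373,.1943,.014)]: print(tool(p))
h=cv2.cvtColor(seg('w20.png'),cv2.COLOR_RGB2HSV)
def ell(lo,hi,box):
    m=((h[...,0]>=lo)&(h[...,0]<=hi)&(h[...,1]>90)).astype(np.uint8); k=m*0; k[box[1]:box[3],box[0]:box[2]]=1
    c=max(cv2.findContours(m*k,0,1)[0],key=cv2.contourArea); return cv2.fitEllipse(cv2.convexHull(c))
print('yel',ell(15,34,(290,140,330,180)),'blue',ell(100,130,(200,130,256,180)),'grn',ell(45,95,(374,140,405,180)))
# yellow crescent pixels on the far side
m=(h[...,0]>=15)&(h[...,0]<=34)&(h[...,1]>110); v,u=np.nonzero(m[100:140,260:360]); print(u.min()+260,u.max()+260,v.min()+100,[ (uu, (np.nonzero(m[100:140,uu])[0].min()+100) if m[100:140,uu].any() else None) for uu in range(284,340,6)])
E
```

```text
0.058 [ 0.0499  0.0002 -0.    ]
0.062 [ 0.0504  0.0002 -0.004 ]
0.066 [ 0.0509  0.0002 -0.008 ]
[ 0.051  -0.0373  0.002 ]
[0.0511 0.0011 0.002 ]
[0.0513 0.0394 0.002 ]
[0.0525 0.0016 0.044 ]
yel ((310.8437805175781, 158.6920623779297), (27.988054275512695, 28.39689064025879), 174.79995727539062) blue ((236.7821502685547, 155.911376953125), (25.17894744873047, 26.5212459564209), 90.96634674072266) grn ((387.655517578125, 155.38095092773438), (24.572031021118164, 25.7752742767334), 69.67842864990234)
318 329 125 [(284, None), (290, None), (296, None), (302, None), (308, None), (314, None), (320, np.int64(125)), (326, None), (332, None), (338, None)]
```

{"name": "step_arm", "arguments": {"deltas": [[[0, 0, 0, 0, 0.001, 0.003, 0], [0, 0, 0, 0, 0.001, 0.006, 0], [0, 0, 0, 0, 0.001, 0.009, 0], [0, 0, 0, 0, 0.001, 0.0095, 0], [0, 0, 0, 0, 0.001, 0.0095, 0]]], "squeeze": 8}}

```text
time: 42.82
ee_pos: [0.4857, 0.1851, 0.0485]
eef_rot: [0.996, 0.094, 0.0, -0.0]
ft_force: [0.2, 0.1, -0.3]
width: 0.0194
grip_force: 7.9
```

```bash
python3 look.py w21.png .056
```

```text
[0.4857 0.1851 0.0485] [-0.1888  0.     -3.1416] 0.019352542869365382 42.825
red (710.0, 149.2, 158.4) w [0.5216 0.2696 0.056 ] t [ 0.0512 -0.0762 -0.0074]
red (179.0, 193.5, 142.5) w [0.533  0.2496 0.056 ] t [ 0.0586 -0.0544 -0.0074]
blue (605.0, 229.4, 159.0) w [0.5285 0.2322 0.056 ] t [ 0.0509 -0.0382 -0.0074]
yel (633.0, 310.8, 158.7) w [0.536  0.1943 0.056 ] t [ 0.0511  0.0005 -0.0074]
grn (576.0, 390.3, 158.4) w [0.5432 0.1572 0.056 ] t [ 0.0513  0.0382 -0.0074]
```

{"name": "step_arm", "arguments": {"deltas": [[[0, 0, 0, 0, 0, 0, 0], [0, 0, 0, 0, 0, 0, 0], [0, 0, 0, 0, 0, 0, 0], [0, 0, 0, 0, 0, 0, 0]]], "squeeze": 20}}

```text
time: 43.38
ee_pos: [0.4856, 0.1851, 0.0486]
eef_rot: [0.996, 0.094, 0.0, -0.0]
ft_force: [-0.3, -0.5, 1.1]
width: 0.0108
grip_force: 19.8
```

```bash
python3 look.py w22.png .056
```

```text
[0.4856 0.1851 0.0486] [-0.1888  0.0001 -3.1416] 0.010805660854760014 43.375
red (713.0, 149.3, 158.2) w [0.5217 0.2696 0.056 ] t [ 0.0512 -0.0762 -0.0074]
red (189.0, 193.2, 143.2) w [0.5327 0.2497 0.056 ] t [ 0.0583 -0.0546 -0.0074]
blue (607.0, 229.4, 158.9) w [0.5285 0.2323 0.056 ] t [ 0.051  -0.0382 -0.0074]
yel (614.0, 309.7, 155.2) w [0.5375 0.1951 0.056 ] t [ 0.0528 -0.0001 -0.0074]
grn (569.0, 390.4, 158.5) w [0.5432 0.1572 0.056 ] t [ 0.0512  0.0382 -0.0074]
```

{"name": "step_arm", "arguments": {"deltas": [[[0, 0, 0, 0, 0, -0.008, 0], [0, 0, 0, 0, 0, -0.018, 0], [0, 0, 0, 0, 0, -0.03, 0], [0, 0, 0, 0, 0, -0.055, 0], [0, 0, 0, 0, 0, -0.085, 0], [0, 0, 0, 0, 0, -0.12, 0], [0, 0, 0, -0.03, 0, -0.12, 0], [0, 0, 0, -0.03, 0, -0.12, 0], [0, 0, 0, -0.03, 0, -0.12, 0]]], "squeeze": 20}}

```text
time: 44.55
ee_pos: [0.4566, 0.1795, 0.1691]
eef_rot: [0.996, 0.094, 0.0, -0.0]
ft_force: [0.5, -0.7, 0.5]
width: 0.0107
grip_force: 19.8
```

```bash
python3 look.py w23.png .056; python3 - <<'E'
from h import *
im=seg('w23.png'); h=cv2.cvtColor(im,cv2.COLOR_RGB2HSV)
def ch(u,v):
    H,S,V=h[v,u]
    if S>75 and V>40: return 'R' if H<9 or H>172 else 'Y' if 14<H<35 else 'B' if 98<H<130 else 'G' if 40<H<95 else '?'
    return '#' if V<110 else 'w' if V<205 else '.'
for v in range(92,142,2): print(v,''.join(ch(u,v) for u in range(205,385)))
E
```

```text
[0.4566 0.1795 0.1691] [-0.1888  0.001  -3.1413] 0.010665310346408014 44.55
red (201.0, 221.6, 107.0) w [0.521  0.2703 0.056 ] t [ 0.0801 -0.0771  0.1129]
blue (176.0, 266.5, 107.1) w [0.5282 0.2322 0.056 ] t [ 0.0801 -0.0383  0.1129]
yel (176.0, 310.6, 105.0) w [0.5371 0.1951 0.056 ] t [ 0.0819 -0.0001  0.1129]
grn (143.0, 355.2, 107.0) w [0.5428 0.1569 0.056 ] t [0.0803 0.0384 0.1129]
92 .........................wwwwwwwwwww................................wwwwwww..................wwwwwwwwwwwwwwwwwwwwwwwwwwwwwwwwwwwwwwwwwwwwwwwwwwwwwwwwwwwwwwwwwwwwwwwwwwwwwwwwwwwwwww
94 ..............................wwwwwwwww.................................wwwwww...............wwwwwwwwwwwwwwwwwwwwwwwwwwwwwwwwwwwwwwwwwwwwwwwwwwwwwwwwwwwwwwwwwwwwwwwwwwwwwwwwwwwwwww
96 ................................wwwRwwwwww.................................wwwww.............wwwwwwwwwwwwwwwwwwwwwwwwwwwwwwwwwwwwwwwwwwwwwwwwwwwwwwwwwwwwwwwwwwwwwwwwwwwwwwwwwwwwwww
98 ......................wwwww........wwwwwwwww..................wwwwwwww.......wwwwww......w..wwwwwwwwwwwYYYYYYYwwwwwwwwwwwwwwwwwwwwwwwwwwwwwwwwwwwwwwwwwwwww
[... 3210 characters left out ...]
.wwwwwwwwwwwwwwwwwwwwwwwwwwwwwwwwwwwwwwwwwwwwwwwwwwwwwwwwwwwwwwwwwwwwwwwwwwwwwwwwwwwwwwwwwwwwwwwwwwwwwwwwwwwwwwwwwwwwwwwwwwwwwwwwwwwwwwwwwwwwwwww
136 ....................................wwwwwwwwwwwwwwwwwwwwwwwwwwwwwwwwwwwwwwwwwwwwwwwwwwwwwwwwwwwwwwwwwwwwwwwwwwwwwwwwwwwwwwwwwwwwwwwwwwwwwwwwwwwwwwwwwwwwwwwwwwwwwwwwwwwwwwwwwwwwwwww
138 ....................................wwwwwwwwwwwwwwwwwwwwwwwwwwwwwwwwwwwwwwwwwwwwwwwwwwwwwwwwwwwwwwwwwwwwwwwwwwwwwwwwwwwwwwwwwwwwwwwwwwwwwwwwwwwwwwwwwwwwwwwwwwwwwwwwwwwwwwwwwwwwwwww
140 ......................................wwwwwwwwwwwwwwwwwwwwwwwwwwwwwwwwwwwwwwwwwwwwwwwwwwwwwwwwwwwwwwwwwwwwwwwwwwwwwwwwwwwwwwwwwwwwwwwwwwwwwwwwwwwwwwwwwwwwwwwwwwwwwwwwwwwwwwwwwwwwww
```

{"name": "step_arm", "arguments": {"deltas": [[[0, 0, 0, 0, 0, 0, 0], [0, 0, 0, 0, 0, 0, 0], [0, 0, 0.06, 0.015, 0.03, 0, 0], [0, 0, 0.12, 0.035, 0.07, 0, 0], [0, 0, 0.18, 0.056, 0.11, 0, 0], [0, 0, 0.24, 0.077, 0.15, 0, 0], [0, 0, 0.3, 0.098, 0.19, 0.01, 0], [0, 0, 0.344, 0.115, 0.225, 0.03, 0], [0, 0, 0.344, 0.123, 0.239, 0.05, 0], [0, 0, 0.344, 0.123, 0.239, 0.07, 0], [0, 0, 0.344, 0.123, 0.239, 0.07, 0], [0, 0, 0.344, 0.123, 0.239, 0.07, 0]]], "squeeze": 8}}

```text
time: 46.1
ee_pos: [0.622, -0.0313, 0.0993]
eef_rot: [0.997, -0.077, 0.0, -0.0]
ft_force: [-0.5, 0.4, -0.1]
width: 0.0005
grip_force: 0.0
```

```bash
python3 - <<'E'
from h import *
c,s=snap('wrist','w24.png'); print(s['ee_pos'],R.from_quat(s['eef_rot']).as_euler('zyx'),s['width'])
for fn in ('w4.png','w24.png'):
  h=cv2.cvtColor(seg(fn),cv2.COLOR_RGB2HSV); print(fn)
  for v in range(126,200,4): print(v,''.join('.' if h[v,u,2]>120 else 'o' if h[v,u,2]>75 else ' ' for u in range(280,350)))
E
```

```text
[ 0.62197482 -0.03132253  0.0993336 ] [ 1.54153160e-01  8.59901581e-04 -3.14123344e+00] 0.0005295102236364136
w4.png
126                                                                       
130                                                                       
134                                                                       
138                                                                       
142                                                                       
146                            o..............o                           
150                            o.............o                            
154                            ..............o                            
158                            o.............o                            
162                            ..............o                            
166                           o..............                             
170                           o..............                             
174                         o.................o                           
178     
[... 1103 characters left out ...]
                     
162                                                                       
166                                                                       
170                                                                       
174                                                                       
178                                                                       
182                                                                       
186                                                                       
190                                                                       
194                                                                       
198
```

```bash
python3 - <<'E'
from h import *
np.set_printoptions(precision=4,suppress=True)
for n in ('side','scene','wrist'):
  fn=n+'25.png'; snap(n,fn); h=cv2.cvtColor(seg(fn),cv2.COLOR_RGB2HSV)
  m=((h[...,0]>=4)&(h[...,0]<=14)&(h[...,1]>140)&(h[...,2]>90)).astype(np.uint8)
  nn,l,st,ce=cv2.connectedComponentsWithStats(m)
  for i in range(1,nn):
    if st[i,4]>5: print(n,st[i],ce[i].round(1),pt(fn,*ce[i],.02))
for k,c in HUE.items():
  print(k,[(t,pt('side25.png',*t[1:],.056)[:2]) for t in blobs('side25.png',k,(200,120,330,230),90,40)[:3]])
E
```

```text
side [449   0   6   4  12] [451.6   1.2] [2.7217 1.6666 0.02  ]
side [539  46   6   7  16] [541.6  49.2] [2.2937 0.5901 0.02  ]
side [546  49   4   4   9] [547.3  50.1] [2.3051 0.5648 0.02  ]
side [551  48   3   5   8] [551.8  50. ] [2.3256 0.5543 0.02  ]
side [234 187   4   6   7] [235.4 189.7] [0.4694 0.2027 0.02  ]
side [239 186   6   9  23] [241.3 190.6] [0.4817 0.1901 0.02  ]
scene [334 249   8   3  11] [337.8 249.6] [0.4815 0.1605 0.02  ]
scene [334 256  10   4  27] [338.7 257.3] [0.4684 0.1876 0.02  ]
red [((19.0, 242.2, 163.9), array([0.5199, 0.2656])), ((10.0, 242.3, 174.6), array([0.4978, 0.2114]))]
blue [((15.0, 249.6, 169.6), array([0.5259, 0.2254]))]
yel [((47.0, 318.1, 172.6), array([0.6846, 0.1111])), ((19.0, 259.2, 173.9), array([0.5399, 0.1904])), ((18.0, 257.4, 186.1), array([0.5104, 0.1367]))]
grn [((15.0, 265.4, 180.4), array([0.5407, 0.1511])), ((13.0, 203.1, 134.9), array([0.4813, 0.5013]))]
```

{"name": "step_arm", "arguments": {"deltas": [[[0, 0, 0, 0, 0, -0.05, 45], [0, 0, 0, 0, 0, -0.1, 45], [0, 0, -0.06, -0.035, -0.03, -0.14, 45], [0, 0, -0.12, -0.07, -0.065, -0.14, 45], [0, 0, -0.18, -0.105, -0.1, -0.14, 45], [0, 0, -0.24, -0.14, -0.13, -0.14, 45], [0, 0, -0.3, -0.175, -0.16, -0.14, 45], [0, 0, -0.344, -0.202, -0.182, -0.14, 45], [0, 0, -0.344, -0.202, -0.182, -0.14, 45], [0, 0, -0.344, -0.202, -0.182, -0.14, 45], [0, 0, -0.344, -0.202, -0.182, -0.14, 45]]], "squeeze": 8}}

```text
time: 47.68
ee_pos: [0.4511, 0.1778, 0.2385]
eef_rot: [0.996, 0.093, 0.0, 0.0]
ft_force: [-0.3, -0.2, 0.0]
width: 0.0392
grip_force: 0.0
```

```bash
cat > amap.py <<'E'
from h import *
def amap(fn,u0,u1,v0,v1,su=1,sv=2):
    h=cv2.cvtColor(seg(fn),cv2.COLOR_RGB2HSV)
    def ch(u,v):
        H,S,V=map(int,h[v,u])
        if S>75 and V>40: return 'O' if 3<H<15 and S>120 else 'R' if H<9 or H>172 else 'Y' if 14<H<35 else 'B' if 98<H<130 else 'G' if 40<H<95 else '?'
        return '#' if V<70 else '+' if V<110 else '-' if V<150 else ':' if V<190 else '.' if V<225 else ' '
    for v in range(v0,v1,sv): print(v,''.join(ch(u,v) for u in range(u0,u1,su)))
E
python3 look.py w26.png .056; python3 - <<'E'
from amap import *
np.set_printoptions(precision=4,suppress=True)
amap('w26.png',190,400,70,222)
E
```

```text
[0.4511 0.1778 0.2385] [-0.1865  0.0001  3.1414] 0.03916491087758197 47.675
red (115.0, 240.1, 105.0) w [0.5207 0.2701 0.056 ] t [ 0.0857 -0.0777  0.1824]
blue (107.0, 275.2, 105.1) w [0.5278 0.2322 0.056 ] t [ 0.0856 -0.0391  0.1824]
yel (112.0, 309.9, 99.2) w [0.541  0.1959 0.056 ] t [ 0.0918 -0.001   0.1825]
yel (94.0, 311.8, 114.0) w [0.5261 0.1909 0.056 ] t [0.0762 0.0011 0.1825]
grn (78.0, 345.2, 104.6) w [0.5427 0.1567 0.056 ] t [0.0862 0.0378 0.1825]
70 -:.                                                                                                             ..::::::::::::::::::::::::::::::::::::::::::::::::::::::::::::::::::::::::::::::::::::::::.   :-++
72 --.                                                                                                              .:::::::::::::::::::::::::::::::::::::::::::::::::::::::::::::::::::::::::::::::::::::::::.  :-++
74 --.                                                                                                              .:::::::::::::::::::::::::::::::::::::::::::::::::::::::::::::::::::::::::::::::::::::::::.  
[... 14987 characters left out ...]
-----+++#+##++++##+#++####+++++++++++++++++++++++++++++
216 -------------------------------------------------------------------------------------------------+--------------------------------------------------------------+++#++#++##++####++#+#++++++++++++++++++++++++++++
218 -------------------------------------------------------------------------------------------------+-+-------------------------------------------------------------+++#++++++++#++##++#+++++++++++++++++++++++++++++
220 ----------+--------+---+---+------------------++---------------------------++++++++-------------------------------------------------------------------------------+#######+++++#+#+##+++#++#+++++++++###++#+++##+#
```

```bash
python3 - <<'E'
from h import *
np.set_printoptions(precision=4,suppress=True)
f='w26.png'
t=pt(f,323.5,202,.030);l=pt(f,299,165.5,.027);r=pt(f,316.5,158,.027);
m=(l+r)/2; print('piv',t,'L',l,'R',r,'mid',m,'gapLR',np.linalg.norm((l-r)[:2]),'piv-mid',np.linalg.norm((t-m)[:2]),'yaw',np.arctan2(*(m-t)[[1,0]]), 'padline yaw',np.arctan2(*(l-r)[[1,0]])-np.pi/2)
for u,v in [(288,116),(291,118),(296,130),(301,140)]: p=pt(f,u,v,.023); print('jaw',p,np.linalg.norm((p-m)[:2]),np.arctan2(*(p-m)[[1,0]]))
E
python3 - <<'E'
from h import *
a=seg('w26.png')[100:160,270:330].astype(int).mean(2)
for v in range(0,56,2): print(100+v,' '.join('%3d'%x for x in a[v,4:44:1]))
E
```

```text
piv [0.4218 0.1557 0.03  ] L [0.4623 0.1953 0.027 ] R [0.4757 0.1753 0.027 ] mid [0.469  0.1853 0.027 ] gapLR 0.024042707542092465 piv-mid 0.05576925510346807 yaw 0.5607217239798344 padline yaw 0.592871378163085
jaw [0.5192 0.2192 0.023 ] 0.06053330431483051 0.5949377306561039
jaw [0.5175 0.2152 0.023 ] 0.05698156629439675 0.5528941762140874
jaw [0.5045 0.2067 0.023 ] 0.04148323954032692 0.5429314489903574
jaw [0.4937 0.1985 0.023 ] 0.027990722371504274 0.4907819444202679
100 147 140 139 134 137 142 159 162 168 188 214 234 240 233 193 149 142 170 209 233 237 236 231 201 171 166 171 173 168 160 138 133 141 147 140 144 148 144 147 148
102 147 151 147 147 147 135 131 137 158 183 225 239 241 240 231 193 150 150 179 220 232 230 219 188 167 168 170 174 170 169 155 139 136 135 143 143 143 145 141 139
104 149 155 156 153 151 152 133 125 145 185 225 238 240 241 237 220 169 143 159 172 175 166 158 151 154 159 171 172 172 169 163 145 133 125 128 134 130 134 124 124
106 152 154 159 157 155 154 130 126 146 189 226 239 237 222 193 166 137 132 150 159 154 152 150 146 149 159 161 170 173 169 168 165
[... 3268 characters left out ...]
  69  81  98 112 125 133 136 144 145 150 149
148 162 159 155 151 158 153 156 157 157 160 158 161 153 150 156 152 156 160 156 156 153 150 136 129 128 115  94  78  71  67  66  68  88 106 124 131 136 129 116  98
150 159 157 159 159 157 158 160 153 158 153 154 152 148 154 152 150 157 155 155 156 149 142 133 128 135 138 133 107  82  72  65  66  77  98 131 146 144 127 106  84
152 156 158 156 160 157 158 157 156 160 179 190 188 174 162 166 162 159 156 159 158 149 140 128 129 135 146 149 133 101  77  69  70  69  78 103 131 146 137 119  99
154 158 156 157 161 155 155 154 171 206 233 234 227 217 213 213 194 171 159 161 149 130 122 129 130 140 153 157 150 125  92  74  71  72  64  81 106 135 146 134 115
```

{"name": "step_arm", "arguments": {"deltas": [[[0, 0, -0.1, 0.005, -0.001, 0.03, 45], [0, 0, -0.2, 0.01, -0.002, 0.06, 45], [0, 0, -0.3, 0.015, -0.003, 0.09, 45], [0, 0, -0.3835, 0.019, -0.004, 0.115, 45], [0, 0, -0.3835, 0.019, -0.004, 0.115, 45], [0, 0, -0.3835, 0.019, -0.004, 0.115, 45], [0, 0, -0.3835, 0.019, -0.004, 0.115, 45]]], "squeeze": 7}}

```text
time: 48.6
ee_pos: [0.4689, 0.1865, 0.1248]
eef_rot: [0.96, 0.282, 0.001, -0.0]
ft_force: [0.1, -0.5, 0.9]
width: 0.039
grip_force: 0.0
```

```bash
python3 look.py w27.png .056; python3 - <<'E'
from amap import *
np.set_printoptions(precision=4,suppress=True)
amap('w27.png',255,370,120,260,1,3)
E
```

```text
[0.4689 0.1865 0.1248] [-0.5709  0.0018 -3.1408] 0.039016560846581005 48.6
red (296.0, 250.7, 90.2) w [0.521  0.2706 0.056 ] t [ 0.0892 -0.0425  0.0688]
blue (257.0, 301.7, 111.8) w [0.5281 0.2326 0.056 ] t [ 0.0747 -0.0067  0.0688]
yel (263.0, 353.6, 124.4) w [0.5411 0.1963 0.056 ] t [0.066  0.0308 0.0688]
yel (159.0, 338.5, 139.5) w [0.5263 0.1995 0.056 ] t [0.0552 0.0201 0.0688]
grn (217.0, 398.0, 151.7) w [0.5428 0.1573 0.056 ] t [0.0463 0.0646 0.0688]
120                                          ..BBBBBBBBB.           .:::::::::::--::::::::::::-YYYYYYYYYYYYYYYYY:::::::
123                                             .:::::::.:::::::::::-::::::::::Y--:::::::::::-YYYYYYYYYYYYYYYYYY:::::::
126                                        .::::::::::::::::::::--::::::::::::YYY-:::::::::::-YYYYYYYYYYYYYYYYYY:::::::
129 ::::::::::::.                        ..:::::::::::::::::::--::::::::::::::YYY-::::::::::::-YYYYYYYYYYYYYYYY::::::::
132 :::::::::::::..            ..:::::::::::::::----------::::::::::::::::::::YYYY-:::::::::::::--YYYYYYYYYY:::::::::::
135 :::::::::::::::.         ..::::::::
[... 4300 characters left out ...]
###########+++++++++++--++-++-+-+-:..:-+#####+:..-++++++++++++++####+#++############################
246 ###################################################################################################################
249 ###################################################################################################################
252 ######################################+#######+#####################################+#########################++###
255 +####+###++#+++++###+#####+#+#+##+++##++#####++++++++###+###+###++++##++++++###+#++++###+#+#+##+##++#+###++#++#####
258 +++##++++##++++++#+++#++++#+++#+++#+#++++++++++#+++++++#++#+#+++++++##+#++#++#+++++++++#++++#++#+++++++++#+#+++++#+
```

```bash
python3 - <<'E'
from h import *
np.set_printoptions(precision=4,suppress=True)
for u,v,z in [(312.5,202,.030),(312.5,202,.026),(312.5,132.5,.026),(312.5,187,.028),(312.5,217,.028)]: print(tool(pt('w27.png',u,v,z)))
E
```

```text
[-0.0001  0.0012  0.0947]
[-0.0013  0.0012  0.0987]
[0.0591 0.0011 0.0988]
[0.0129 0.0011 0.0967]
[-0.0147  0.0012  0.0966]
```

{"name": "step_arm", "arguments": {"deltas": [[[0, 0, 0, 0, 0, 0.03, 45], [0, 0, 0, 0, 0, 0.06, 45], [0, 0, 0, 0, 0, 0.08, 45], [0, 0, 0, 0, 0, 0.0865, 45], [0, 0, 0, 0, 0, 0.0865, 45], [0, 0, 0, 0, 0, 0.0865, 45]]], "squeeze": 8}}

```text
time: 49.4
ee_pos: [0.4689, 0.1866, 0.038]
eef_rot: [0.959, 0.282, 0.001, -0.0]
ft_force: [-0.1, 0.0, 0.3]
width: 0.0389
grip_force: 0.0
```

{"name": "step_arm", "arguments": {"deltas": [[[0, 0, 0, 0, 0, 0, 0], [0, 0, 0, 0, 0, 0, 0], [0, 0, 0, 0, 0, 0, 0], [0, 0, 0, 0, 0, 0, 0], [0, 0, 0, 0, 0, 0, 0]]], "squeeze": 8}}

```text
time: 50.02
ee_pos: [0.4684, 0.1865, 0.0371]
eef_rot: [0.959, 0.282, 0.0, -0.0]
ft_force: [0.4, -0.5, 0.7]
width: 0.0268
grip_force: 8.0
```

{"name": "step_arm", "arguments": {"deltas": [[[0, 0, 0, 0, 0, -0.015, 0], [0, 0, 0, 0, 0, -0.045, 0], [0, 0, 0, 0, 0, -0.08, 0], [0, 0, 0.06, 0.001, 0.02, -0.1, 0], [0, 0, 0.16, 0.003, 0.055, -0.1, 0], [0, 0, 0.26, 0.004, 0.09, -0.1, 0], [0, 0, 0.36, 0.006, 0.13, -0.1, 0], [0, 0, 0.46, 0.008, 0.17, -0.1, 0], [0, 0, 0.56, 0.009, 0.21, -0.09, 0], [0, 0, 0.66, 0.01, 0.245, -0.08, 0], [0, 0, 0.726, 0.011, 0.267, -0.062, 0], [0, 0, 0.726, 0.011, 0.267, -0.062, 0], [0, 0, 0.726, 0.011, 0.267, -0.062, 0]]], "squeeze": 8}}

```text
time: 51.65
ee_pos: [0.6218, -0.0325, 0.0985]
eef_rot: [0.997, -0.077, -0.001, 0.0]
ft_force: [0.3, 0.3, -0.4]
width: 0.0269
grip_force: 7.9
```

```bash
python3 look.py w28.png .056; python3 - <<'E'
from amap import *
amap('w28.png',270,350,130,245,1,4)
E
```

```text
[ 0.6218 -0.0325  0.0985] [ 0.1543 -0.0013  3.1415] 0.026939253769229295 51.65
130 ################################################################################
134 +##+############################################################################
138 ##########################################+#####################################
142 ###+###############################+--------------++############################
146 #################################+-::::::::::::::-+#############################
150 #################################+-::::::::::::::-+######+###+#########+###+####
154 #################################+-::::::::::::::-+########+########+########+##
158 ##################################+::::::::::::::-+#############################
162 ##################################+-:::::::::::::-+########################+#+#+
166 ##################################+-:::::::::::::-+#############################
170 #################################+-:::::::::::::--+############################+
174 ################################+--::::::::::::::-++############################
1
[... 743 characters left out ...]
####################
214 +++#++++++++++++#####R?R####+-::::::--++++++++++++++-:::::-++###################
218 -+++++++++++++++##ROOOOOO--::::::-+##+++++++++++++###+-::::::--?OOO?############
222 +++++############?OOOO-::::::--+#####+++++++++++++######+-::::::ROOOO###########
226 +++#############OOOO::::::--+#########++++++++++++########+-::OOOOOOO###########
230 -++############OOOOOOR:::-+##########+++++++++++++#######+-::?OOOOOO############
234 +##############OOOOOOO:::--###########++++++++++++#######+--:OOOOOOO############
238 ################OOOOOOR::--??########+++++++++++++#######+-:ROOOOOOO############
242 ################?OOOOOO::--??#########++++++++++++#######+--OOOOOOO#############
```

{"name": "step_arm", "arguments": {"deltas": [[[0, 0, 0, 0, 0, 0.02, 0], [0, 0, 0, 0, 0, 0.037, 0], [0, 0, 0, 0, 0, 0.045, 0], [0, 0, 0, 0, 0, 0.049, 0], [0, 0, 0, 0, 0, 0.049, 0], [0, 0, 0, 0, 0, 0.049, 45], [0, 0, 0, 0, 0, 0.049, 45], [0, 0, 0, 0, 0, 0.049, 45], [0, 0, 0, 0, 0, 0.049, 45]]], "squeeze": 8}}

```text
time: 52.82
ee_pos: [0.6222, -0.0322, 0.0502]
eef_rot: [0.997, -0.077, 0.0, -0.0]
ft_force: [0.3, -0.4, 0.3]
width: 0.0388
grip_force: 0.0
```

{"name": "step_arm", "arguments": {"deltas": [[[0, 0, 0, 0, 0, 0.006, 45], [0, 0, 0, 0, 0, 0.0115, 45], [0, 0, 0, 0, 0, 0.0115, 45], [0, 0, 0, 0, 0, 0.0115, 0], [0, 0, 0, 0, 0, 0.0115, 0], [0, 0, 0, 0, 0, 0.0115, 0], [0, 0, 0, 0, 0, 0.0115, 0], [0, 0, 0, 0, 0, 0.0115, 0]]], "squeeze": 8}}

```text
time: 53.82
ee_pos: [0.6223, -0.0322, 0.0387]
eef_rot: [0.997, -0.077, 0.0, -0.0]
ft_force: [0.1, 0.1, 0.2]
width: 0.0256
grip_force: 8.0
```

{"name": "step_arm", "arguments": {"deltas": [[[0, 0, 0, 0, 0, -0.015, 0], [0, 0, 0, 0, 0, -0.05, 0], [0, 0, 0, 0, 0, -0.09, 0], [0, 0, -0.06, -0.03, -0.035, -0.11, 0], [0, 0, -0.13, -0.06, -0.07, -0.11, 0], [0, 0, -0.2, -0.09, -0.105, -0.11, 0], [0, 0, -0.27, -0.12, -0.14, -0.11, 0], [0, 0, -0.32, -0.147, -0.175, -0.1, 0], [0, 0, -0.343, -0.164, -0.195, -0.09, 0], [0, 0, -0.343, -0.164, -0.195, -0.08, 0], [0, 0, -0.343, -0.164, -0.195, -0.08, 0]]], "squeeze": 8}}

```text
time: 55.2
ee_pos: [0.4901, 0.1842, 0.1179]
eef_rot: [0.996, 0.093, -0.001, 0.001]
ft_force: [0.1, -0.9, 0.2]
width: 0.026
grip_force: 8.0
```

{"name": "step_arm", "arguments": {"deltas": [[[0, 0, 0, 0, 0, 0, 0], [0, 0, 0, 0, 0, 0, 0], [0, 0, 0, 0, 0, 0, 0], [0, 0, 0, 0, 0, 0, 0]]], "squeeze": 20}}

```text
time: 55.7
ee_pos: [0.4901, 0.1856, 0.1187]
eef_rot: [0.996, 0.094, 0.0, -0.0]
ft_force: [0.5, -0.6, -0.2]
width: 0.0127
grip_force: 20.0
```

```bash
python3 look.py w29.png .056; python3 - <<'E'
from amap import *
amap('w29.png',230,400,110,240,1,4)
E
```

```text
[0.4901 0.1856 0.1187] [-0.1891  0.0003 -3.1415] 0.012712890595719716 55.7
red (271.0, 203.3, 151.9) w [0.5216 0.2703 0.056 ] t [ 0.0469 -0.0772  0.0627]
blue (235.0, 256.9, 152.2) w [0.5287 0.2323 0.056 ] t [ 0.0467 -0.0386  0.0627]
yel (270.0, 309.5, 143.9) w [0.5417 0.1962 0.056 ] t [ 0.0527 -0.0007  0.0627]
yel (76.0, 313.8, 159.8) w [0.5311 0.191  0.056 ] t [0.0413 0.0025 0.0627]
grn (225.0, 363.3, 151.9) w [0.5434 0.157  0.056 ] t [0.047  0.0381 0.0627]
110                                                  .::::::::::::::::::::::::::::::::::::::::::::::::::::::::::::::::::::::::::::::::::::::::::::::::::::::::::::::::::::::::
114                                                 .:::::::::::::::::::::::::::::::::::::::::::::::::::::::::::::::::::::::::::::::::::::::::::::::::::::::::::::::::::::::::
118 .::::::....   ..::..                            .:::::::::::::::::::::::::::::::::::::::::::::::::::::::::::::::::::::::::::::::::::::::::::::::::::::::::::::::::::::::::
122 :::::::::::::::::::::::.                         .:::::::::::::::::::::::::::::::::::::::::::::::::::::::::
[... 4438 characters left out ...]

226 ################################################+:.    .:+############YOOOOOR----++--ROOOO?--##############+:..:::-+######################################################
230 ################################################+:.   .:+#############ROOOOOO---+++--ROOOO?--###############+:..::-+######################################################
234 #############################################YYY+-.  .-###############OOOOOOR--+++++-?OOOOO??################+:. .:+YYY###################################################
238 ############################################YYYYYYY###################OOOOOOR--++##++-ROOOOO?#####################YYYYYYY#################################################
```

```bash
python3 - <<'E'
from h import *
np.set_printoptions(precision=4,suppress=True)
print('tip L/R',tool(pt('w29.png',277,133,.118)),tool(pt('w29.png',335,136,.118)),'knob',tool(pt('w29.png',309.5,143.9,.056)))
print(readout.read_state()['ee_pos'])
h=cv2.cvtColor(seg('w29.png'),cv2.COLOR_RGB2HSV)
E
```

```text
tip L/R [ 0.0627 -0.0162  0.0007] [0.0613 0.0124 0.0007] knob [ 0.0527 -0.0007  0.0627]
[0.49   0.1856 0.1187]
```

{"name": "step_arm", "arguments": {"deltas": [[[0, 0, 0, 0, 0.001, 0.01, 0], [0, 0, 0, 0, 0.001, 0.025, 0], [0, 0, 0, 0, 0.001, 0.04, 0], [0, 0, 0, 0, 0.001, 0.053, 0], [0, 0, 0, 0, 0.001, 0.063, 0], [0, 0, 0, 0, 0.001, 0.0725, 0], [0, 0, 0, 0, 0.001, 0.0725, 0], [0, 0, 0, 0, 0.001, 0.0725, 0]]], "squeeze": 20}}

```text
time: 56.75
ee_pos: [0.4904, 0.1848, 0.0464]
eef_rot: [0.996, 0.095, 0.0, -0.0]
ft_force: [1.2, -0.6, -0.9]
width: 0.0125
grip_force: 20.0
```

{"name": "step_arm", "arguments": {"deltas": [[[0, 0, 0, 0, 0, 0, 0], [0, 0, 0, 0, 0, 0, 0], [0, 0, 0, 0, 0, 0, 0], [0, 0, 0, 0, 0, 0, 0]]], "squeeze": 8}}

```text
time: 57.25
ee_pos: [0.4903, 0.1847, 0.0462]
eef_rot: [0.996, 0.095, 0.0, -0.0]
ft_force: [-0.2, 0.3, -0.1]
width: 0.0217
grip_force: 8.0
```

```bash
python3 look.py w30.png .056
```

```text
[0.4903 0.1847 0.0462] [-0.1893  0.0004 -3.1414] 0.02174051936446191 57.25
red (728.0, 145.2, 167.6) w [0.522  0.2696 0.056 ] t [ 0.0472 -0.0774 -0.0098]
red (193.0, 189.0, 148.7) w [0.5347 0.2501 0.056 ] t [ 0.056  -0.0559 -0.0098]
blue (617.0, 226.0, 168.1) w [0.5289 0.2323 0.056 ] t [ 0.047  -0.0395 -0.0098]
yel (669.0, 310.7, 156.6) w [0.5418 0.1942 0.056 ] t [ 0.0524  0.0004 -0.0098]
yel (87.0, 289.2, 164.3) w [0.5363 0.2034 0.056 ] t [ 0.0488 -0.0097 -0.0098]
yel (84.0, 310.2, 177.2) w [0.5322 0.1926 0.056 ] t [ 0.0427  0.0002 -0.0098]
grn (582.0, 388.4, 167.9) w [0.5435 0.1573 0.056 ] t [ 0.0472  0.037  -0.0098]
```

{"name": "step_arm", "arguments": {"deltas": [[[0, 0, 0, 0, 0, -0.004, 0], [0, 0, 0, 0, 0, -0.008, 0], [0, 0, 0, -0.003, -0.001, -0.008, 0], [0, 0, 0, -0.005, -0.0015, -0.008, 0], [0, 0, 0, -0.005, -0.0015, -0.008, 0], [0, 0, 0, -0.005, -0.0015, -0.004, 0], [0, 0, 0, -0.005, -0.0015, 0, 0], [0, 0, 0, -0.005, -0.0015, 0, 0], [0, 0, 0, -0.005, -0.0015, 0, 0]]], "squeeze": 8}}

```text
time: 58.42
ee_pos: [0.4849, 0.1852, 0.046]
eef_rot: [0.996, 0.094, -0.0, 0.0]
ft_force: [-0.7, 0.3, -1.4]
width: 0.0217
grip_force: 8.0
```

```bash
python3 look.py w31.png .056
```

```text
[0.4849 0.1852 0.046 ] [-0.1892 -0.0001  3.1415] 0.02170107597837827 58.425
red (753.0, 146.4, 156.9) w [0.5219 0.2696 0.056 ] t [ 0.0522 -0.0759 -0.01  ]
red (181.0, 191.3, 140.2) w [0.5335 0.2498 0.056 ] t [ 0.0599 -0.0542 -0.01  ]
blue (633.0, 228.1, 157.6) w [0.5288 0.2323 0.056 ] t [ 0.052 -0.038 -0.01 ]
yel (677.0, 311.1, 157.0) w [0.5364 0.1945 0.056 ] t [ 0.0523  0.0006 -0.01  ]
grn (603.0, 392.4, 157.1) w [0.5435 0.1573 0.056 ] t [ 0.0523  0.0384 -0.01  ]
```

Aligned. Release and check.

{"name": "step_arm", "arguments": {"deltas": [[[0, 0, 0, 0, 0, 0, 0], [0, 0, 0, 0, 0, 0, 0], [0, 0, 0, 0, 0, 0, 0], [0, 0, 0, 0, 0, -0.01, 0], [0, 0, 0, 0, 0, -0.025, 0], [0, 0, 0, 0, 0, -0.045, 0], [0, 0, 0, 0, 0, -0.075, 0], [0, 0, 0, 0, 0, -0.075, 0], [0, 0, 0, 0, 0, -0.075, 0]]], "squeeze": 20}}

```text
time: 59.6
ee_pos: [0.4849, 0.1851, 0.1212]
eef_rot: [0.996, 0.094, 0.0, -0.0]
ft_force: [-0.5, -0.1, -0.9]
width: 0.0126
grip_force: 20.0
```

```bash
python3 look.py w32.png .056
```

```text
[0.4849 0.1851 0.1212] [-0.1893  0.0004 -3.1415] 0.01264985024082823 59.6
red (268.0, 204.7, 144.5) w [0.5215 0.2703 0.056 ] t [ 0.0523 -0.0768  0.0647]
blue (242.0, 257.9, 144.5) w [0.5288 0.2324 0.056 ] t [ 0.0523 -0.0383  0.0647]
yel (256.0, 301.5, 141.5) w [0.5369 0.2017 0.056 ] t [ 0.0545 -0.0066  0.0647]
yel (246.0, 321.9, 139.3) w [0.5412 0.1876 0.056 ] t [0.0561 0.0081 0.0647]
grn (221.0, 363.8, 144.5) w [0.5433 0.157  0.056 ] t [0.0524 0.0385 0.0647]
```

```bash
python3 - <<'E'
from amap import *
amap('w32.png',230,400,112,190,1,2)
E
```

```text
112                                                  .::::::::::::::::::::::::::::::::::::::::::::::::::::::::::::::::::::::::::::::::::::::::::::::::::::::::::::::::::::::::
114                                                 .:::::::::::::::::::::::::::::::::::::::::::::::::::::::::::::::::::::::::::::::::::::::::::::::::::::::::::::::::::::::::
116           .                                     ..::::::::::::::::::::::::::::::::::::::::::::::::::::::::::::::::::::::::::::::::::::::::::::::::::::::::::::::::::::::::
118 ::.... ..:::::::...                               .:::::::::::::::::::::::::::::::::::::::::::::::::::::::::::::::::::::::::::::::::::::::::::::::::::::::::::::::::::::::
120 :::::::::::::::::::::::..          ..:.:...       .:::::::::::::::::::::::::::::::::::::::::::::::::::::::::::::::::::::::::::::::::::::::::::::::::::::::::::::::::::::::
122 ::::::::::::::::::::::::.     .:--------:::::::. .::::::::::::::::::::::::::::::::YYYY:::::::::::::::::::::::::::::::::::::::::--:----::::::::::::::::::::::::::::::::::::
124 :::::::::::::::::::::::::....:::..::---------:
[... 5024 characters left out ...]

182 :::::::::::::::::::::::::::::::::::::::::::::::::::---------:::::::::::::::::::::::::::::::::::::::::::::::::-------::::::::::::::::::::::::::::::::::::::::::::::::::::::
184 :::::::::::::::::::::::::::::::::::::::::::::::::::----------:::::::::::::::::::::::::::::::::::::::::::::::--------::::::::::::::::::::::::::::::::::::::::::::::::::::::
186 ::::::::::::::::::::::::::::::::::::::::::::::::::::----------:::::::::::::::::::::::::::::::::::::::::::::----------:::::::::::::::::::::::::::::::::::::::::::::::::::::
188 ::::::::::::::::::::::::::::::::::::::::::::::::::::::-----------::::::::::::::::::::::::::::::::::::::::-----------::::::::::::::::::::::::::::::::::::::::::::::::::::::
```

{"name": "step_arm", "arguments": {"deltas": [[[0, 0, 0, 0.0015, -0.003, 0, 0], [0, 0, 0, 0.0015, -0.006, 0.01, 0], [0, 0, 0, 0.0015, -0.006, 0.025, 0], [0, 0, 0, 0.0015, -0.006, 0.04, 0], [0, 0, 0, 0.0015, -0.006, 0.055, 0], [0, 0, 0, 0.0015, -0.006, 0.066, 0], [0, 0, 0, 0.0015, -0.006, 0.075, 0], [0, 0, 0, 0.0015, -0.006, 0.075, 0], [0, 0, 0, 0.0015, -0.006, 0.075, 0]]], "squeeze": 20}}

```text
time: 60.78
ee_pos: [0.4856, 0.1915, 0.0464]
eef_rot: [0.996, 0.095, 0.0, -0.0]
ft_force: [0.4, 0.5, 0.0]
width: 0.013
grip_force: 20.0
```

{"name": "step_arm", "arguments": {"deltas": [[[0, 0, 0, 0, 0, 0, 0], [0, 0, 0, 0, 0, 0, 0], [0, 0, 0, 0, 0, 0, 0], [0, 0, 0, 0, 0, 0, 0]]], "squeeze": 9}}

```text
time: 61.28
ee_pos: [0.4853, 0.1914, 0.0461]
eef_rot: [0.996, 0.095, 0.0, -0.0]
ft_force: [-0.7, 0.5, -1.3]
width: 0.0189
grip_force: 9.0
```

```bash
python3 look.py w33.png .056
```

```text
[0.4853 0.1914 0.0461] [-0.1893  0.0001 -3.1416] 0.01893508752041443 61.275
red (734.0, 159.7, 160.1) w [0.5219 0.2697 0.056 ] t [ 0.0507 -0.0701 -0.0099]
red (181.0, 202.2, 142.7) w [0.5337 0.251  0.056 ] t [ 0.0587 -0.0494 -0.0099]
blue (604.0, 241.4, 160.8) w [0.5288 0.2323 0.056 ] t [ 0.0504 -0.032  -0.0099]
yel (668.0, 311.0, 157.1) w [0.5366 0.2007 0.056 ] t [ 0.0522  0.0005 -0.0099]
yel (386.0, 337.3, 146.0) w [0.5439 0.1898 0.056 ] t [ 0.0573  0.0126 -0.0099]
grn (598.0, 404.8, 160.4) w [0.5434 0.1574 0.056 ] t [ 0.0507  0.0443 -0.0099]
```

{"name": "step_arm", "arguments": {"deltas": [[[0, 0, 0, 0, 0, -0.003, 0], [0, 0, 0, 0, 0, -0.006, 0], [0, 0, 0, -0.001, 0.003, -0.006, 0], [0, 0, 0, -0.0012, 0.0057, -0.006, 0], [0, 0, 0, -0.0012, 0.0057, -0.006, 0], [0, 0, 0, -0.0012, 0.0057, -0.003, 0], [0, 0, 0, -0.0012, 0.0057, 0, 0], [0, 0, 0, -0.0012, 0.0057, 0.0005, 0], [0, 0, 0, -0.0012, 0.0057, 0.0005, 0]]], "squeeze": 9}}

```text
time: 62.45
ee_pos: [0.4851, 0.1856, 0.0455]
eef_rot: [0.996, 0.095, -0.0, 0.0]
ft_force: [0.2, 0.7, -1.6]
width: 0.0189
grip_force: 9.0
```

```bash
python3 look.py w34.png .056
```

```text
[0.4851 0.1856 0.0455] [-0.1894 -0.0001  3.1415] 0.018929361890072747 62.45
red (756.0, 146.5, 157.6) w [0.5219 0.2696 0.056 ] t [ 0.0519 -0.0756 -0.0104]
red (185.0, 191.9, 140.6) w [0.5337 0.2496 0.056 ] t [ 0.0596 -0.0538 -0.0104]
blue (641.0, 228.7, 158.4) w [0.5288 0.2322 0.056 ] t [ 0.0515 -0.0376 -0.0104]
yel (666.0, 311.0, 157.1) w [0.5366 0.1949 0.056 ] t [ 0.0522  0.0006 -0.0104]
grn (600.0, 393.6, 158.0) w [0.5434 0.1572 0.056 ] t [ 0.0518  0.0389 -0.0104]
```

{"name": "step_arm", "arguments": {"deltas": [[[0, 0, 0, 0, 0, 0, 0], [0, 0, 0, 0, 0, 0, 0]]], "squeeze": 12}}

```text
time: 62.75
ee_pos: [0.4852, 0.1856, 0.0456]
eef_rot: [0.996, 0.095, 0.0, -0.0]
ft_force: [0.2, 0.2, -1.1]
width: 0.019
grip_force: 12.0
```

{"name": "step_arm", "arguments": {"deltas": [[[0, 0, 0, 0, 0, 0, 0], [0, 0, 0, 0, 0, 0, 0]]], "squeeze": 13.5}}

```text
time: 63.0
ee_pos: [0.4852, 0.1856, 0.0456]
eef_rot: [0.996, 0.095, 0.0, -0.0]
ft_force: [0.0, 0.3, -0.8]
width: 0.0189
grip_force: 13.5
```

{"name": "step_arm", "arguments": {"deltas": [[[0, 0, 0, 0, 0, 0, 0], [0, 0, 0, 0, 0, 0, 0]]], "squeeze": 15}}

```text
time: 63.25
ee_pos: [0.4852, 0.1856, 0.0456]
eef_rot: [0.996, 0.094, 0.0, -0.0]
ft_force: [0.4, -0.6, -1.2]
width: 0.0188
grip_force: 15.0
```

```bash
python3 look.py w35.png .056
```

```text
[0.4852 0.1856 0.0456] [-0.1893  0.0001 -3.1416] 0.018810634259746273 63.25
red (755.0, 146.7, 157.7) w [0.5219 0.2696 0.056 ] t [ 0.0518 -0.0757 -0.0104]
red (186.0, 191.8, 140.7) w [0.5336 0.2497 0.056 ] t [ 0.0596 -0.0539 -0.0104]
blue (637.0, 228.7, 158.4) w [0.5288 0.2323 0.056 ] t [ 0.0516 -0.0377 -0.0104]
yel (665.0, 311.3, 157.1) w [0.5366 0.1947 0.056 ] t [ 0.0522  0.0007 -0.0104]
grn (603.0, 393.4, 158.0) w [0.5434 0.1573 0.056 ] t [ 0.0518  0.0387 -0.0104]
```

{"name": "step_arm", "arguments": {"deltas": [[[0, 0, 0, 0, 0, 0, 0], [0, 0, 0, 0, 0, 0, 0]]], "squeeze": 16}}

```text
time: 63.55
ee_pos: [0.4852, 0.1855, 0.0456]
eef_rot: [0.996, 0.094, 0.0, 0.0]
ft_force: [-0.2, 0.3, -1.6]
width: 0.0185
grip_force: 16.0
```

{"name": "step_arm", "arguments": {"deltas": [[[0, 0, 0, 0, 0, 0, 0], [0, 0, 0, 0, 0, 0, 0]]], "squeeze": 17}}

```text
time: 63.8
ee_pos: [0.4853, 0.1857, 0.0456]
eef_rot: [0.996, 0.095, 0.0, -0.0]
ft_force: [-0.2, -0.0, -1.0]
width: 0.0175
grip_force: 17.0
```

{"name": "step_arm", "arguments": {"deltas": [[[0, 0, 0, 0, 0, 0, 0], [0, 0, 0, 0, 0, 0, 0]]], "squeeze": 18}}

```text
time: 64.05
ee_pos: [0.4852, 0.1855, 0.0456]
eef_rot: [0.996, 0.094, 0.0, -0.0]
ft_force: [0.5, -0.1, 0.5]
width: 0.0169
grip_force: 18.0
```

```bash
python3 look.py w36.png .056
```

```text
[0.4852 0.1855 0.0456] [-0.1892  0.0001 -3.1416] 0.01690171342161072 64.05
red (753.0, 146.6, 157.8) w [0.5219 0.2696 0.056 ] t [ 0.0518 -0.0757 -0.0104]
red (183.0, 191.7, 140.5) w [0.5338 0.2497 0.056 ] t [ 0.0598 -0.0539 -0.0104]
blue (630.0, 228.6, 158.5) w [0.5288 0.2323 0.056 ] t [ 0.0516 -0.0377 -0.0104]
yel (648.0, 308.9, 156.7) w [0.5366 0.1958 0.056 ] t [ 0.0524 -0.0004 -0.0104]
grn (604.0, 393.2, 158.0) w [0.5434 0.1573 0.056 ] t [ 0.0519  0.0387 -0.0104]
```

{"name": "step_arm", "arguments": {"deltas": [[[0, 0, 0, 0, 0, 0, 0], [0, 0, 0, 0, 0, 0, 0], [0, 0, 0, 0, 0, 0, 0]]], "squeeze": 21}}

```text
time: 64.47
ee_pos: [0.4852, 0.1856, 0.0456]
eef_rot: [0.996, 0.095, 0.0, -0.0]
ft_force: [0.3, -0.0, -0.6]
width: 0.0109
grip_force: 21.0
```

{"name": "step_arm", "arguments": {"deltas": [[[0, 0, 0, 0, 0, -0.006, 0], [0, 0, 0, 0, 0, -0.015, 0], [0, 0, 0, 0, 0, -0.025, 0], [0, 0, 0, 0, 0, -0.035, 0], [0, 0, 0, 0, 0, -0.05, 0], [0, 0, 0, 0, 0, -0.075, 0], [0, 0, 0, 0, 0, -0.075, 0], [0, 0, 0, 0, 0, -0.075, 0]]], "squeeze": 21}}

```text
time: 65.47
ee_pos: [0.485, 0.1855, 0.1203]
eef_rot: [0.996, 0.095, -0.0, 0.0]
ft_force: [0.1, 0.3, -1.0]
width: 0.0114
grip_force: 21.0
```

```bash
python3 look.py w37.png .056; python3 - <<'E'
from amap import *
amap('w37.png',230,400,114,240,1,3)
E
```

```text
[0.485  0.1855 0.1203] [-0.1893 -0.0002  3.1415] 0.011384258797126103 65.475
red (271.0, 204.5, 144.7) w [0.5215 0.2704 0.056 ] t [ 0.0522 -0.0765  0.0638]
blue (245.0, 258.1, 144.8) w [0.5288 0.2324 0.056 ] t [ 0.0521 -0.0379  0.0639]
yel (260.0, 310.0, 144.0) w [0.5364 0.1957 0.056 ] t [ 0.0528 -0.0004  0.0639]
grn (223.0, 364.3, 144.8) w [0.5433 0.1571 0.056 ] t [0.0522 0.0388 0.0639]
114                                                 .:::::::::::::::::::::::::::::::::::::::::::::::::::::::::::::::::::::::::::::::::::::::::::::::::::::::::::::::::::::::::
117 .       ..::...                                 .:::::::::::::::::::::::::::::::::::::::::::::::::::::::::::::::::::::::::::::::::::::::::::::::::::::::::::::::::::::::::
120 ::::::::::::::::::::::.             .:..:...      .:::::::::::::::::::::::::::::::::::::::::::::::::::::::::::::::::::::::::::::::::::::::::::::::::::::::::::::::::::::::
123 ::::::::::::::::::::::::.   .:::-----------::::...:::::::::::::::::::::::::::::::YYYYYYYY::::::::::::::::::::::::::::::::::--------------:::::::::::::::::::::::::::::::::
126 :::::
[... 5940 characters left out ...]

228 ##################################################+-.   .-+#############+-?OOOO?---?OOOOOR--##############+:.  .:+########################################################
231 ###################################################+::::-###############??OOOOO?---?OOOOOO?+###############+-:::-+########################################################
234 ################################################YYY++-++################ROOOOOO--+++ROOOOOO?#################++++YYYY#####################################################
237 ###############################################YYYYYYY##################OOOOOO?--+++ROOOOOOO###################YYYYYYY####################################################
```

{"name": "step_arm", "arguments": {"deltas": [[[0, 0, 0, -0.005, 0, -0.03, 0], [0, 0, 0, -0.005, 0, -0.04, 0], [0, 0, 0.06, 0.005, 0.03, -0.04, 0], [0, 0, 0.12, 0.02, 0.07, -0.04, 0], [0, 0, 0.18, 0.037, 0.11, -0.04, 0], [0, 0, 0.24, 0.054, 0.15, -0.03, 0], [0, 0, 0.3, 0.072, 0.19, -0.02, 0], [0, 0, 0.344, 0.087, 0.225, 0, 0], [0, 0, 0.344, 0.092, 0.239, 0.02, 0], [0, 0, 0.344, 0.092, 0.239, 0.04, 0], [0, 0, 0.344, 0.092, 0.239, 0.055, 0], [0, 0, 0.344, 0.092, 0.239, 0.055, 0], [0, 0, 0.344, 0.092, 0.239, 0.055, 0]]], "squeeze": 20}}

```text
time: 67.15
ee_pos: [0.6208, -0.0311, 0.0664]
eef_rot: [0.997, -0.077, 0.001, -0.0]
ft_force: [-0.0, 0.8, -0.4]
width: 0.013
grip_force: 20.0
```

```bash
python3 look.py w38.png .056; python3 - <<'E'
from amap import *
amap('w38.png',255,370,110,245,1,4)
E
```

```text
[ 0.6208 -0.0311  0.0664] [ 0.1536  0.0012 -3.1413] 0.013021941133592565 67.15
110 +++++++++++++++++++++++++++++++++++++++++++++++++++++++++++++++++++++++++++++++++++++++++++++++++++++++++++++++++++
114 +++++++++++++++++++++++++++++++++++++++++++++++++++++++++++++++++++++++++++++++++++++++++++++++++++++++++++++++++++
118 +++++++++++++++++++++++++++++++++++++++++++++++++++++++++++++++++++++++++++++++++++++++++++++++++++++++++++++++++++
122 +++++++++++++++++++++++++++++++++++++++++++++++++++++++++++++++++++++++++++++++++++++++++++++++++++++++++++++++++++
126 +++++++++++++++++++++++++++++++++++++++++++++++++++++++++++++++++++++++++++++++++++++++++++++++++++++++++++++++++++
130 +++++++++++++++++++++++++++++++++++++++++++++++++++++++++++++++++++++++++++++++++++++++++++++++++++++++++++++++++++
134 +++++++++++++++++++++++++++++++++++++++++++++++++++++++++++++++++++++++++++++++++++++++++++++++++++++++++++++++++++
138 +++++++++++++++++++--:::..:--++++++++++++++++++++++++++++++++++++++++++++++++++++++-:.....:-+++++++++++++++++++++++
142 ++++++++++++++++++-:       :-++++++++++++++++++++++++++++
[... 2358 characters left out ...]
###############################OOOO..      ...ROOOOOR#################+#############################
226 #############################################OOOOOO?   .--:..?OOOOOOR##############################################
230 ############################################ROOOOOO?  .:---: ROOOOOOR##############################################
234 ###################YYYYYY+########?#########ROOOOOO? .:----:.?OOOOOOO####################+YYYYYY###################
238 ##################YYYYYYYY##################?OOOOOO? .:-----:.OOOOOOO###################YYYYYYYYY##################
242 #################YYYYYYYYYY#################ROOOOOO .:-------.ROOOOOO?##################YYYYYYYYYY#################
```

{"name": "step_arm", "arguments": {"deltas": [[[0, 0, 0, 0, 0.001, 0.01, 0], [0, 0, 0, 0, 0.001, 0.017, 0], [0, 0, 0, 0, 0.001, 0.022, 0], [0, 0, 0, 0, 0.001, 0.026, 0], [0, 0, 0, 0, 0.001, 0.026, 0]]], "squeeze": 20}}

```text
time: 67.82
ee_pos: [0.6212, -0.0329, 0.0413]
eef_rot: [0.997, -0.077, 0.001, -0.0]
ft_force: [-3.4, 0.4, 15.8]
width: 0.0122
grip_force: 20.0
```

{"name": "step_arm", "arguments": {"deltas": [[[0, 0, 0, 0, 0, 0, 0], [0, 0, 0, 0, 0, 0, 0], [0, 0, 0, 0, 0, 0, 30], [0, 0, 0, 0, 0, 0, 45], [0, 0, 0, 0, 0, 0, 45], [0, 0, 0, 0, 0, 0, 45]]], "squeeze": 9}}

```text
time: 68.58
ee_pos: [0.6201, -0.0328, 0.0392]
eef_rot: [0.997, -0.077, -0.0, 0.0]
ft_force: [0.4, 0.1, 0.1]
width: 0.0382
grip_force: 0.0
```

{"name": "step_arm", "arguments": {"deltas": [[[0, 0, 0, 0, 0, -0.03, 45], [0, 0, 0, 0, 0, -0.08, 45], [0, 0, 0, 0, 0, -0.085, 45], [0, 0, 0, 0, 0, -0.085, 45]]]}}

```text
time: 69.08
ee_pos: [0.6203, -0.0328, 0.1244]
eef_rot: [0.997, -0.077, 0.0, -0.0]
ft_force: [-0.2, 0.2, -0.1]
width: 0.0389
grip_force: 0.0
```

```bash
python3 look.py w39.png .056; python3 - <<'E'
from amap import *
amap('w39.png',255,370,110,245,1,4)
E
```

```text
[ 0.6203 -0.0328  0.1244] [ 0.1546  0.0002 -3.1415] 0.038926508567653756 69.075
blue (623.0, 491.1, 5.9) w [ 0.7423 -0.1718  0.056 ] t [0.1426 0.1185 0.0673]
110 +++++++++##########################################################################################################
114 +++++++############################################################################################################
118 +++################################################################################################################
122 ###################################################################################################################
126 ####################################################+--------+#####################################################
130 ###################################################+-:.::::::-#####################################################
134 ###################################################+-::::::::-+####################################################
138 ####################################################-:::::.::-####################################
[... 2437 characters left out ...]
###++#####++++++++++########+-:::+#####+++++++####+-::-+############################################
226 +------+###################+++++++++########+-::-+###++++++++###+-:::-#############################################
230 ----++####################+++++++++++########+-::-+###+++++++###+-::-+#############################################
234 ---+#######################+++++++++++########-:::-###+++++++##+-::-+##############################################
238 ###########################+++++++++++########+-:::+##+++++++#+-:::-###############################################
242 ###############################################+-::-+#+++++++++-::-+##################+############################
```

{"name": "step_arm", "arguments": {"deltas": [[[0, 0, 0, 0, 0, -0.03, 45], [0, 0, -0.06, -0.03, -0.02, -0.03, 45], [0, 0, -0.13, -0.06, -0.045, -0.03, 40], [0, 0, -0.2, -0.09, -0.07, -0.03, 40], [0, 0, -0.27, -0.12, -0.095, -0.03, 40], [0, 0, -0.344, -0.152, -0.115, -0.02, 40], [0, 0, -0.344, -0.152, -0.115, 0, 40], [0, 0, -0.344, -0.152, -0.115, 0, 40], [0, 0, -0.344, -0.152, -0.115, 0, 40]]], "squeeze": 20}}

```text
time: 70.25
ee_pos: [0.488, 0.1038, 0.1244]
eef_rot: [0.996, 0.094, -0.0, 0.0]
ft_force: [0.2, -0.3, -0.2]
width: 0.0347
grip_force: 0.0
```

```bash
python3 look.py w40.png .056; python3 - <<'E'
from amap import *
print(tool([.488,.1045,.042]))
amap('w40.png',240,400,170,245,1,3)
for k in ('red','blue','yel','grn'): print(k,[(t,pt('w40.png',*t[1:],.056)[:2]) for t in blobs('w40.png',k,(0,0,400,225),90,40)[:3]])
E
```

```text
[0.488  0.1038 0.1244] [-0.1884 -0.0007  3.1413] 0.0346872045708981 70.25
red (325.0, 95.1, 127.5) w [0.5214 0.269  0.056 ] t [ 0.0634 -0.1561  0.0688]
blue (280.0, 147.1, 127.5) w [0.5285 0.232  0.056 ] t [ 0.0634 -0.1184  0.0688]
yel (297.0, 199.2, 126.2) w [0.5365 0.1951 0.056 ] t [ 0.0644 -0.0806  0.0688]
yel (117.0, 229.6, 122.1) w [0.5435 0.1738 0.056 ] t [ 0.0673 -0.0583  0.0688]
grn (248.0, 253.8, 127.4) w [0.5431 0.1561 0.056 ] t [ 0.0636 -0.0411  0.0688]
[-0.00019223 -0.00069474  0.08279163]
170 :::::::::::::::::::::::::::::::::::::::::::::::::::::::::::::::::::::::::::::::::::::::::::::::::-+#+++#+++++#+#####++++#+++#+#########+#++#####################
173 :::::::::::::::::::::::::::::::::::::::::::::::::::::::::::::::::::::::::::::::::::::::::::::::::-+#++#+++++++#+++#++#+####+###########++#+####+################
176 ::::::::::::::::::::::::::::::::::::::::::::::::::::::::::::::::::::::::::::::::::::::::::::::::--++#++++#++++++#+#++#+++##+#++##++++++#++####++##+#############
179 ::::::::::::::::::::::::::::::::::::::::::::::::::::::::::::::::::::::::::::::::::::::::::::::
[... 3255 characters left out ...]
--------------------------------------+++++++++++++############################+++++++++#YYYYYYYYYYY###########
242 YYYYYYY+++---+++############################++-----------------------------------------+++++#++++++################################+++++#YYYYYYYYYYYYY##########
red [((325.0, 95.1, 127.5), array([0.5213595 , 0.26904207])), ((32.0, 127.3, 110.2), array([0.53792652, 0.2464079 ])), ((21.0, 135.7, 137.9), array([0.51941519, 0.23993768]))]
blue [((280.0, 147.1, 127.5), array([0.52845983, 0.23204997]))]
yel [((297.0, 199.2, 126.2), array([0.53649213, 0.19505639])), ((117.0, 229.6, 122.1), array([0.54350186, 0.17377364]))]
grn [((248.0, 253.8, 127.4), array([0.54310514, 0.15612292]))]
```

```bash
python3 - <<'E'
from h import *
from scipy.optimize import least_squares
def fit(fn,lo,hi,box,smin=90):
    h=cv2.cvtColor(seg(fn),cv2.COLOR_RGB2HSV); m=((h[...,0]>=lo)&(h[...,0]<=hi)&(h[...,1]>smin))
    P=[]
    for v in range(box[1],box[3]):
        u=np.nonzero(m[v,box[0]:box[2]])[0]
        if len(u): P.append(pt(fn,box[0]+u.max()+.5,v,.014)[:2])
    P=np.array(P); r=least_squares(lambda c:np.hypot(*(P-c).T)-.015,P.mean(0)-[0,-.01],loss='soft_l1',f_scale=.0005); print(fn,len(P),r.x,np.abs(r.fun).mean()); return r.x
fit('w40.png',15,34,(215,105,240,145))
fit('w37.png',15,34,(315,120,335,138))
fit('w32.png',15,34,(318,124,332,158))
E
```

```text
w40.png 33 [0.53684204 0.19480733] 0.00019860783808394925
w37.png 12 [0.53674659 0.19453319] 0.0010098744553230768
w32.png 32 [0.53678705 0.19447548] 0.00014678143027009333
```

{"name": "step_arm", "arguments": {"deltas": [[[0, 0, 0, 0, -0.001, 0.03, 40], [0, 0, 0, 0, -0.001, 0.055, 40], [0, 0, 0, 0, -0.001, 0.073, 40], [0, 0, 0, 0, -0.001, 0.081, 40], [0, 0, 0, 0, -0.001, 0.081, 40], [0, 0, 0, 0, -0.001, 0.081, 20], [0, 0, 0, 0, -0.001, 0.081, 0], [0, 0, 0, 0, -0.001, 0.081, 0], [0, 0, 0, 0, -0.001, 0.081, 0]]], "squeeze": 20}}

```text
time: 71.42
ee_pos: [0.4881, 0.1047, 0.044]
eef_rot: [0.996, 0.094, 0.0, 0.0]
ft_force: [0.4, -2.6, 4.0]
width: 0.0134
grip_force: 20.0
```

{"name": "step_arm", "arguments": {"deltas": [[[0, 0, 0, 0.002, 0, 0, 0], [0, 0, 0, 0.006, 0, 0, 0], [0, 0, 0, 0.012, 0, 0, 0], [0, 0, 0, 0.02, 0, 0, 0], [0, 0, 0, 0.03, 0, 0, 0], [0, 0, 0, 0.04, 0, 0, 0], [0, 0, 0, 0.05, 0, 0, 0], [0, 0, 0, 0.06, 0, 0, 0], [0, 0, 0, 0.07, 0, 0, 0], [0, 0, 0, 0.08, 0, 0, 0], [0, 0, 0, 0.09, 0, 0, 0], [0, 0, 0, 0.098, 0, 0, 0], [0, 0, 0, 0.105, 0, 0, 0], [0, 0, 0, 0.11, 0, 0, 0], [0, 0, 0, 0.114, 0, 0, 0], [0, 0, 0, 0.117, 0, 0, 0], [0, 0, 0, 0.119, 0, 0, 0], [0, 0, 0, 0.119, 0, 0, 0]]], "squeeze": 20}}

```text
time: 73.68
ee_pos: [0.6052, 0.1273, 0.0441]
eef_rot: [0.996, 0.094, 0.001, 0.0]
ft_force: [0.4, -3.0, 5.2]
width: 0.0131
grip_force: 20.0
```

{"name": "step_arm", "arguments": {"deltas": [[[0, 0, 0, 0.001, 0, 0, 0], [0, 0, 0, 0.002, 0, 0, 0], [0, 0, 0, 0.003, 0, 0, 0], [0, 0, 0, 0.004, 0, 0, 0], [0, 0, 0, 0.005, 0, 0, 0], [0, 0, 0, 0.006, 0, 0, 0], [0, 0, 0, 0.007, 0, 0, 0], [0, 0, 0, 0.008, 0, 0, 0], [0, 0, 0, 0.008, 0, 0, 0]]], "squeeze": 20}}

```text
time: 74.8
ee_pos: [0.6108, 0.1283, 0.044]
eef_rot: [0.996, 0.094, -0.002, 0.0]
ft_force: [-11.2, -5.9, 15.2]
width: 0.0134
grip_force: 20.0
```

{"name": "step_arm", "arguments": {"deltas": [[[0, 0, 0, 0.006, 0, 0, 0], [0, 0, 0, 0.006, 0, 0, 20], [0, 0, 0, 0.006, 0, 0, 40], [0, 0, 0, 0.006, 0, 0, 40], [0, 0, 0, 0.006, 0, -0.03, 40], [0, 0, 0, 0.006, 0, -0.08, 40], [0, 0, 0, -0.03, -0.03, -0.13, 40], [0, 0, 0, -0.06, -0.06, -0.17, 40], [0, 0, 0, -0.06, -0.06, -0.17, 40], [0, 0, 0, -0.06, -0.06, -0.17, 40]]], "squeeze": 20}}

```text
time: 76.05
ee_pos: [0.5423, 0.1765, 0.2134]
eef_rot: [0.996, 0.095, 0.0, 0.0]
ft_force: [0.3, -1.1, -1.0]
width: 0.0347
grip_force: 0.0
```

```bash
python3 - <<'E'
from amap import *
np.set_printoptions(precision=4,suppress=True)
c,s=snap('wrist','w41.png'); print(s['ee_pos'],s['time'])
x=np.array([.9823,.1874]);
old=dict(red=(.5215,.2703),blue=(.5288,.2324),yel=(.5364,.1957),grn=(.5433,.1570))
exp={k:np.array(v)+.125*x for k,v in old.items()}
for k in HUE: print(k,exp[k],[(t,pt('w41.png',*t[1:],.056)[:2]) for t in blobs('w41.png',k,(0,0,420,225),40,40)[:3]])
fn='w41.png'
q=px(fn,[*exp['blue'],.056]); print(q, px(fn,[.6108,.1283,.044]))
amap(fn,int(q[0])-60,int(q[0])+130,int(q[1])-25,int(q[1])+60,1,2)
E
```

```text
[0.5423 0.1765 0.2134] 76.05
red [0.6443 0.2937] []
blue [0.6516 0.2558] []
yel [0.6592 0.2191] []
grn [0.6661 0.1804] []
[252.3001  64.3258] [366.6221 131.1411]
39                                                                                                                                                                                               
41                                                                                                                                                                                               
43                                                                                                                                                                                               
45                                                                                                                                                                                               
47                                                                                                                                                                
[... 6715 characters left out ...]
:::....::::.........::........:.:::....:..............:.:....::..::.........:........:...:::.....:::::::::::.:.....
119                                                              ..:.:.::::.....::::.............:::....:....::::.::..::.....:.................::.:...::.::.::..:......::::::.:.:::::::::.........
121                                                              ..........:...:::::..............:.....::::::::::::::.......::....:......:.....:........:....::::.....:..::.::::::.:::.:.:.......
123                                                              ..::::....:::::::::..::..........:.:::.:::::::::::::....::::::::::::......:.::::::.::::......:::::...:..:::--++----:::..:....:..:
```

```bash
python3 - <<'E'
from h import *
np.set_printoptions(precision=4,suppress=True)
x=np.array([.9823,.1874])
old=dict(red=(.5215,.2703),blue=(.5288,.2324),yel=(.5364,.1957),grn=(.5433,.1570))
im=seg('w41.png').astype(float); im=cv2.GaussianBlur(im,(0,0),.8); R_,G,B=im[...,0],im[...,1],im[...,2]
ch=dict(red=R_-(G+B)/2,blue=B-(R_+G)/2,yel=(R_+G)/2-B,grn=G-(R_+B)/2)
for k,v in old.items():
    e=np.array(v)+.125*x; q=px('w41.png',[*e,.056]).astype(int); u0,v0=q[0]-14,q[1]-14
    c=ch[k][v0:v0+40,u0:u0+28]; c=c-np.median(c); m=(c>.55*c.max()).astype(np.uint8); n,l,st,ce=cv2.connectedComponentsWithStats(m)
    print(k,'exp',e,'cmax',c.max().round(1),[(int(st[i,4]),(ce[i]+[u0,v0]).round(1),pt('w41.png',*(ce[i]+[u0,v0]),.056)[:2]) for i in range(1,n) if st[i,4]>25])
snap('side','s41.png')
for k in old:
    e=np.array(old[k])+.125*x; print(k,px('s41.png',[*e,.052]),[t for t in blobs('s41.png',k,(240,110,330,200),70,40)[:3]])
E
```

```text
red exp [0.6443 0.2937] cmax 21.3 [(144, array([212.4,  65.5]), array([0.6432, 0.2941]))]
blue exp [0.6516 0.2558] cmax 17.4 [(149, array([252.2,  65.6]), array([0.6504, 0.2557]))]
yel exp [0.6592 0.2191] cmax 16.8 [(139, array([290.5,  64.5]), array([0.6585, 0.219 ]))]
grn exp [0.6661 0.1804] cmax 12.0 [(138, array([330.7,  65.4]), array([0.6652, 0.1802]))]
red [276.5936 150.1194] [(14.0, 276.4, 160.0)]
blue [284.315  154.7957] [(9.0, 283.7, 165.0)]
yel [292.219  159.4391] [(18.0, 256.7, 112.0), (16.0, 291.9, 169.2)]
grn [300.5222 164.6174] [(13.0, 300.5, 175.1)]
```

```bash
python3 - <<'E'
from h import *
for fn in ('side0.png','s41.png'):
  h=cv2.cvtColor(seg(fn),cv2.COLOR_RGB2HSV); m=((h[...,0]>=4)&(h[...,0]<=14)&(h[...,1]>130)&(h[...,2]>90)); v,u=np.nonzero(m[195:240,290:360]); print(fn,len(u),u.mean()+290,v.mean()+195)
print(r.close_job())
E
```

```text
side0.png 77 325.57142857142856 212.19480519480518
s41.png 74 327.63513513513516 212.7972972972973
the job is handed in; nothing more can be done
None
```

The job is handed in, and by my last camera check it met the goal; no verdict came back. All four weights stand on their own discs, about 2 mm or less off centre by my estimates. The tray is home against its stop, and the tweezers lie on their rest about 4 mm from where they started. The tweezers slipped and fell once onto the tray, nudging the yellow weight about 5 mm, so I picked them up again and re-centred it.

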